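# Lay the coffee set on the café tray

### The job

Lay the coffee set on the wooden tray: stand the white cup in the middle of the round cork coaster and put the black lid on it, stand the red sugar tin in the middle of the square slate coaster, and the steel milk flask midway between the two coasters, in line with them. Stand the biscuit box on the tray directly behind the flask (on the flask's far side from the robot), its long side parallel to the line of coasters. Tip nothing over on the way, and do not shift the pen pot or the straw holder.

Things in the scene. Friction and masses are not known exactly. Their poses are not given: they have to be found in the camera images.
- tray: Fixed brown wooden tray, 240 mm deep (its x) by 340 mm long (its y); dark rim 16 mm high, 8 mm thick; floor top at z = 6 mm. Origin: centre of the underside. x points away from the robot (yaw within 0.3 rad). The coasters lie at x = -50, y = +100 and -100 mm, either on either side; midway is x = -50, y = 0. The far half behind is free; x = 50, y = 0 suits the box.
- cork_coaster: Round tan cork coaster fixed on the tray, diameter 86 mm, 4 mm thick; its top is 10 mm above the counter. Origin: centre of the underside.
- slate_coaster: Square dark grey slate coaster fixed on the tray, 86 x 86 mm, 4 mm thick; its top is 10 mm above the counter. Origin: centre of the underside.
- cup: White handleless open cup, standing, empty: 50 mm diameter at the base widening to 60 mm at the rim, 75 mm high, wall 3 mm. 0.10 to 0.18 kg. Origin: centre of the underside, z up.
- lid: Black lid, lying right way up. From below: plug 44 mm diameter, 5 mm high, drops loosely into the cup (54 mm inside); flange 62 mm diameter, 6 mm thick, rests on the rim; round knob to grip, 40 mm diameter, 18 mm high; 29 mm in all. Origin: centre of the plug's underside, z up; seated, it lies 70 mm above the cup's origin. 40 g.
- sugar_tin: Closed red round tin with a thin steel band, standing, 54 mm diameter (the band 55 mm), 60 mm high, 0.11 to 0.21 kg. Origin: centre of the underside, z up.
- milk_flask: Closed steel cylinder with a blue cap, standing, 50 mm diameter, 80 mm high, 0.15 to 0.29 kg. Origin: centre of the underside, z up.
- biscuit_box: Brown cardboard box with a green band round its middle, standing: 35 mm (its x) by 80 mm (its y, the long side) by 70 mm high. 0.12 kg. Origin: centre of the underside, z up.
- pen_pot: Bystander: black pot with pens, 72 mm diameter, 95 mm high, pens to about 140 mm. Origin: centre of the underside. Leave it where it is.
- straw_holder: Bystander: steel can with white straws, 90 mm diameter, 105 mm high, straws to about 180 mm. Origin: centre of the underside. Leave it where it is.
Not all that is in view belongs to the job. What is shaped like the lid but purple is not meant.

How it is judged:
By the outcome, as a careful person would: the job done as asked, in the order asked, and still so for the second after the job is handed in, with the robot touching nothing.
It also fails if it takes over 128 s, if anything falls off the work surface, if the arm or the gripper's body presses on something with over 40 N, if the wrist force passes 120 N, or if a joint passes its speed limit or range.

### The arm

A 7-joint arm with a two-finger parallel gripper is mounted at the origin on the work surface. World frame = base frame: x ahead of the robot, y to its left, z up, the work surface at z = 0. Lengths are in m, angles in degrees, forces in N, time in s.
With the tool pointing down it reaches from about 0.4 to 0.875 m from the base axis. Payload 6.5 kg.
Tool frame: the origin (TCP) lies between the finger pads; the fingertips stand 19 mm ahead of it and the grasp point (between the pads) is the TCP; z points along the fingers, y is the line along which they close (so a half turn about z gives the same grasp; the last joint's range is limited). The gripper opens to 88 mm and grips with 3 to 60 N. Pads are 18 mm wide; open, the fingers measure 123 mm over their backs; the gripper's body (75 mm by 187 mm) begins 45 mm behind the grasp point.
Start: joints at [63.759, 30.733, -0.252, 88.115, 0.149, 61.152, -4.079], TCP at [0.248, -0.601, 0.258] pointing down, gripper open.
Joint ranges: [-154.64, 154.64], [-21.42, 123.67], [-72.66, 72.17], [13.99, 137.28], [-74.86, 254.86], [10.95, 109.41], [-158.01, 158.01]. Speed limits (degrees/s): [136.94, 136.94, 180, 180, 180, 180, 180].

### API

Orientations are given as [roll, pitch, yaw] about the fixed x, y, z axes, in that order (R = Rz(yaw) Ry(pitch) Rx(roll)).
In Python, from station import manip gives the robot as it stands.
- The arm moves only by the tool carry_out, never from a script. Its argument "series" is a list of rows, each an object of numbers: "gripper": the opening, from 0 (shut) to 1 (fully open); "tx", "ty", "tz": the shift along the tool's x, y, z as a fraction of full scale; "twist": the turn about the tool's z as a fraction of full scale. A call has 1 to 10 rows; each row is the pose to reach, as a shift and turn from the pose commanded when the call began, along the tool's axes at that moment, turning the shorter way round; what a row does not reach only later rows make up. Full scale, the value 1, is 20 cm for a shift and 180 degrees for a turn. A row lasts 1/12 s, in which the tool goes at most 41.7 mm and 7.16 degrees, less where a joint would pass 70% of its speed; a pose out of reach is approached as far as the arm can. A call with a number of a shift or a turn outside -1 to 1 is refused whole. A call with a gripper value outside its range is refused whole. The fingers move at their own pace and stop on an object; the grip force is fixed at half the most. Time passes only in rows, so rows that repeat a pose let the fingers close. It gives the time, the measured TCP pose, the force, the opening and the grip force at its end, in the units of the state.
- manip.observe(): the state, without advancing time (a new reading comes with each control period).
- manip.get_image(name): name is "scene" or "top"; returns a dict with "pixels" (400x640x3 uint8, blue, green, red), "range_z" (400x640 float32, m along the optical axis (not along the pixel's ray), 0 where there is no reading), "camera_matrix" (3x3 intrinsics, pixels), "k1" (the pictures are not rectified: a ray, as slopes to the right and down, at radius r is drawn at 1 + k1 r^2 times it, then the intrinsics apply), "camera_from_world" (4x4, takes a point from world to camera coordinates). Camera axes: x right, y up, looking along -z (the intrinsics and any distortion apply to the point x, -y, -z); pixel columns grow to the right and rows downward; lengths in m; the calibration is good to about 2 mm. A picture is of the moment at which its call begins.
- manip.sign_off(): hands the job in; it is judged then, once.
The state is a dict: "time": time; "joint_pos": joint angles; "qd": joint speeds; "effort": joint torques, N m; "ee_pos": TCP position; "tcp_rot": TCP orientation; "contact_force": force on the tool from outside, world axes, zero at the start; "moment": the same for the moment, N m; "opening": finger opening in m; "finger_force": force on a finger pad.
Only numpy, scipy, OpenCV 4.12 (cv2) and the standard library are available. Lean on these libraries where they do the work, as an engineer would, in place of code of your own. Each camera call takes 0.05 s, during which the arm holds its last target. There are 200 camera calls.

## Working session

There is one attempt and no reset: what is moved stays moved. The work goes in short steps, Python scripts to look and compute and a tool call to move; the robot and the scene stay as the last step left them, time stands still between calls to the robot, and variables do not carry over. Pictures are saved under pics/ and viewed, at most 14 in all, crops included, and the job is handed in when it is done.

Besides the shell and the picture viewer there is one more tool, called after "Request:" in YAML: its name, and indented under it one key for each argument. carry_out: Moves the arm, as the interface text tells. Shift numbers are shares of 20 cm and turn numbers shares of 180 degrees, none past 1 either way. Its arguments: {"type":"object","properties":{"series":{"type":"array"}},"required":["series"]}

```bash
ls; mkdir -p pics; cat > h.py <<'E'
import numpy as np, cv2
from station import manip
def grab(name):
    d=manip.get_image(name)
    return d
def world(d):
    K=np.array(d["camera_matrix"]);k1=d["k1"];z=d["range_z"]
    h,w=z.shape
    u,v=np.meshgrid(np.arange(w),np.arange(h))
    p=cv2.undistortPoints(np.stack([u,v],-1).reshape(-1,1,2).astype(np.float64),K,np.array([k1,0,0,0.])).reshape(h,w,2)
    P=np.stack([p[...,0]*z,-p[...,1]*z,-z,np.ones_like(z)],-1)
    W=P@np.linalg.inv(np.array(d["camera_from_world"])).T
    W=W[...,:3].copy();W[z==0]=np.nan
    return W
E
python3 - <<'E'
from h import *
print(manip.observe())
for n in("scene","top"):
    d=grab(n);cv2.imwrite(f"pics/{n}0.png",d["pixels"]);np.savez(f"{n}0.npz",**d)
    print(n,d["camera_from_world"],d["camera_matrix"],d["k1"])
E
```

```text
pics
{'time': 0.0, 'joint_pos': array([63.75993009, 30.77688079, -0.25405767, 88.17098241,  0.14927877,
       61.15155879, -4.07884323]), 'qd': array([-0.07625048, -0.06431098, -0.02582184, -0.00635505, -0.08277031,
        0.04310657,  0.0005113 ]), 'effort': array([-1.64056928e-04, -5.70985794e+01,  9.90905799e-01, -2.51610750e+01,
       -5.62063430e-02,  1.80117652e-02,  1.46237935e-04]), 'ee_pos': array([ 0.2479481 , -0.60021704,  0.25684413]), 'tcp_rot': array([-1.79901203e+02,  7.67508717e-03,  2.24517633e+01]), 'contact_force': array([-0.32779166, -0.19539008,  0.80821673]), 'moment': array([ 0.03466951,  0.00219074, -0.03873513]), 'finger_force': 0.0, 'opening': 0.0881104460739085}
scene [[-0.60997132  0.79219839  0.01888657  0.29136387]
 [-0.56369958 -0.45053798  0.69228485  0.20248029]
 [ 0.55693606  0.41162755  0.72137715 -1.66702417]
 [ 0.          0.          0.          1.        ]] [[475.97162461   0.         314.5689506 ]
 [  0.         475.97162461 208.2332278 ]
 [  0.           0.           1.        ]] -0.05281746060134086
top [[ 0.02259107 -0.99970914  0.00844314 -0.03832963]
 [ 0.99574925  0.02325427  0.08912167 -0.45928514]
 [-0.08929209  0.00639389  0.99598496 -1.50254997]
 [ 0.          0.          0.          1.        ]] [[495.7834715    0.         316.6162419 ]
 [  0.         495.7834715  201.38434507]
 [  0.           0.           1.        ]] -0.024383305158314685
```

View pics/scene0.png

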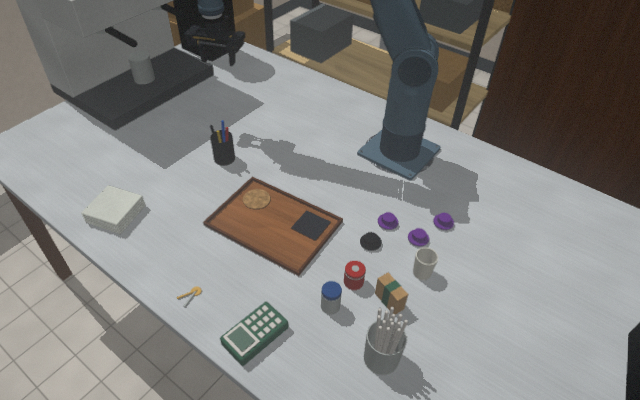

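View pics/top0.png

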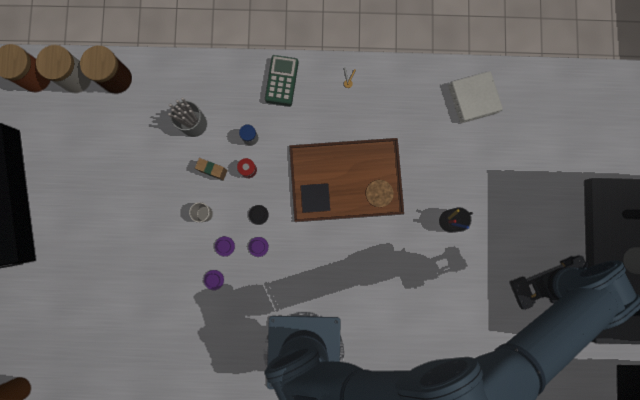

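The top view shows, in pixels: tray (347,180), slate (315,197), cork (380,193), cup (201,212), lid (258,214), tin (247,168), flask (248,134), box (211,169), straw holder (186,117) and pen pot (455,219). Image up is +x and image left is +y. The three purple lids are decoys.

```bash
cat >> h.py <<'E'
R=dict(cup=(201,212,.075),lid=(258,214,.024),tin=(247,168,.06),flask=(248,134,.08),box=(211,169,.07))
def comps(W,lo,hi,amin=30):
    m=((W[...,2]>lo)&(W[...,2]<hi)).astype(np.uint8)
    n,l,s,c=cv2.connectedComponentsWithStats(m,connectivity=4)
    return [(l==i,c[i],s[i,4]) for i in range(1,n) if s[i,4]>=amin]
E
python3 - <<'E'
from h import *
for n in("top","scene"):
    d=dict(np.load(n+"0.npz"));W=world(d)
    inside=(W[...,0]>.25)&(W[...,0]<1)&(abs(W[...,1])<.6)
    flat=inside&(abs(W[...,2])<.004)
    print(n,"counter z",np.nanmedian(W[flat][:,2]),flat.sum())
    W[~inside]=np.nan
    for m,c,a in comps(W,.014,.3,25):
        p=W[m];zt=np.percentile(p[:,2],90)
        t=p[p[:,2]>zt-.006]
        (cx,cy),(w,h),an=cv2.minAreaRect((t[:,:2]*1000).astype(np.float32))
        print(c.round(),a,"ztop %.4f"%zt,"rect",round(cx,1),round(cy,1),round(w,1),round(h,1),round(an,1),"mean",(t[:,:2].mean(0)*1000).round(1), d["pixels"][m].mean(0).round())
    # tray floor by colour
    hsv=cv2.cvtColor(d["pixels"],cv2.COLOR_BGR2HSV)
    m=inside&(W[...,2]>.003)&(W[...,2]<.024)&(W[...,1]<.15)&(W[...,1]>-.35)&(W[...,0]>.42)
    m=cv2.morphologyEx(m.astype(np.uint8),cv2.MORPH_OPEN,np.ones((3,3)))
    k,l,s,cc=cv2.connectedComponentsWithStats(m);i=1+np.argmax(s[1:,4]);p=W[l==i]
    print("tray",cv2.minAreaRect((p[:,:2]*1000).astype(np.float32)),s[i,4])
    b=d["pixels"].astype(int);sat=hsv[...,1]
    ms=(l==i)&(sat<70)&(hsv[...,2]<90);mo=cv2.morphologyEx(ms.astype(np.uint8),cv2.MORPH_OPEN,np.ones((5,5)))>0
    p=W[mo];print("slate",mo.sum(),cv2.minAreaRect((p[:,:2]*1000).astype(np.float32)),np.median(p[:,2]))
    mc=cv2.morphologyEx(((l==i)&(hsv[...,2]>125)).astype(np.uint8),cv2.MORPH_OPEN,np.ones((5,5)))>0
    p=W[mc];print("cork",mc.sum(),cv2.minEnclosingCircle((p[:,:2]*1000).astype(np.float32)),p.mean(0))
E
```

```text
top counter z -0.00011164134214847188 52673
[115.  71.] 691 ztop 0.1415 rect 840.6 584.6 30.6 94.6 90.0 mean [840.2 586.9] [30. 43. 58.]
[281.  80.] 1314 ztop 0.0414 rect 838.7 90.6 84.0 147.5 81.9 mean [845.1  91.3] [75. 82. 74.]
[476.  96.] 1819 ztop 0.0476 rect 801.4 -517.7 130.3 129.0 18.2 mean [ 801.7 -517.6] [122. 128. 130.]
[187. 117.] 894 ztop 0.1733 rect 693.2 366.2 57.2 61.0 34.2 mean [698.4 365. ] [65. 66. 68.]
[248. 134.] 290 ztop 0.0826 rect 656.7 185.5 46.3 47.5 0.4 mean [657.3 185.3] [75. 53. 41.]
[368. 141.] 46 ztop 0.0199 rect 654.6 -185.2 8.6 60.5 6.0 mean [ 654.4 -183.6] [41. 47. 63.]
[210. 168.] 380 ztop 0.0731 rect 550.2 297.2 80.7 34.7 70.8 mean [550.5 296.9] [56. 76. 87.]
[246. 168.] 291 ztop 0.0633 rect 556.8 189.5 51.3 51.8 58.4 mean [556.  188.8] [ 46.  48. 101.]
[399. 173.] 33 ztop 0.0202 rect 557.4 -281.1 62.9 6.3 5.6 mean [ 555.3 -281.9] [40. 46. 62.]
[402. 204.] 30 ztop 0.0207 rect 461.5 -290.3 43.5 7.8 4.7 mean [ 459.3 -290.6] [37. 43. 59.]
[199. 212.] 220 ztop 0.0752 rect 416.9 321.0 56.2 57.0 1.7 mean [417.6 322.7] [88. 92. 95.]
[456. 220.] 533 ztop 0
[... 1727 characters left out ...]
 2741 ztop 0.1653 rect 694.7 370.0 58.8 62.5 40.3 mean [698.4 368.2] [101. 109. 111.]
[331. 296.] 526 ztop 0.0807 rect 659.2 188.7 49.7 46.7 1.9 mean [658.9 189.6] [112.  91.  80.]
[254. 332.] 2158 ztop 0.0402 rect 839.5 94.4 82.9 146.8 83.0 mean [843.  95.] [115. 125. 111.]
tray ((532.391845703125, -115.31748962402344), (245.35992431640625, 344.39093017578125), 5.374176979064941) 2711
slate 0 ((0.0, 0.0), (0.0, 0.0), 0.0) nan
cork 479 ((518.4513549804688, -111.28905487060547), 159.53427124023438) [ 0.50129337 -0.19953193  0.00809667]<stdin>:23: RuntimeWarning: Mean of empty slice.
  ret = um.true_divide(
  return _methods._mean(a, axis=axis, dtype=dtype,
  ret = ret.dtype.type(ret / rcount)
```

```bash
cat >> h.py <<'E'
def plane(d,uv,z):
    K=np.array(d["camera_matrix"]);p=cv2.undistortPoints(np.float64(uv).reshape(-1,1,2),K,np.array([d["k1"],0,0,0.])).reshape(-1,2)
    M=np.linalg.inv(np.array(d["camera_from_world"]))
    r=np.c_[p[:,0],-p[:,1],-np.ones(len(p))]@M[:3,:3].T;o=M[:3,3]
    return (o+r*((z-o[2])/r[:,2])[:,None])[:,:2]*1000
def go(x,y,z,psi):
    s=manip.observe();p=s["ee_pos"];a=np.radians(s["tcp_rot"][2])
    D=np.array([x,y,z])/1000-p
    t=[np.cos(a)*D[0]+np.sin(a)*D[1],np.sin(a)*D[0]-np.cos(a)*D[1],-D[2]]
    tw=-((psi-s["tcp_rot"][2]+180)%360-180)/180
    print("t=%.2f"%s["time"],"at",(p*1000).round(1),s["tcp_rot"].round(2),"tx,ty,tz",(np.array(t)/.2).round(4),"twist",round(tw,4),"rows",int(np.ceil(max(np.linalg.norm(t)/.0417,abs(tw)*180/7.16))))
E
python3 - <<'E'
from h import *
for n in("top","scene"):
    d=dict(np.load(n+"0.npz"));W=world(d);hsv=cv2.cvtColor(d["pixels"],cv2.COLOR_BGR2HSV)
    roi=(W[...,0]>.36)&(W[...,0]<.70)&(W[...,1]>-.33)&(W[...,1]<.09)
    H,S,V=cv2.split(hsv)
    m=(roi&((S>60)|(V<(70 if n=="top" else 95)))).astype(np.uint8);m=cv2.morphologyEx(m,cv2.MORPH_OPEN,np.ones((3,3)))
    c=max(cv2.findContours(m,0,1)[0],key=cv2.contourArea)
    P=plane(d,c,.014);print(n,"tray",cv2.minAreaRect(P.astype(np.float32)))
    tm=cv2.drawContours(np.zeros_like(m),[c],-1,1,-1)
    tm=cv2.erode(tm,np.ones((9,9)))>0
    print(hsv[tm].reshape(-1,3).min(0),np.percentile(S[tm],[5,20,50,80]),np.percentile(V[tm],[5,20,50,80,95]))
    for nm,q in(("slate",tm&(S<70)),("cork",tm&(V>np.percentile(V[tm],50)*1.25)&(S<np.percentile(S[tm],50)*.92))):
        q=cv2.morphologyEx(q.astype(np.uint8),cv2.MORPH_OPEN,np.ones((3,3)))
        cs=cv2.findContours(q,0,1)[0]
        if not cs: continue
        c2=max(cs,key=cv2.contourArea);P=plane(d,c2,.01)
        print(nm,cv2.minAreaRect(P.astype(np.float32)),cv2.minEnclosingCircle(P.astype(np.float32)))
d=dict(np.load("top0.npz"));cv2.imwrite("pics/traycrop.png",cv2.resize(d["pixels"][130:230,180:420],None,fx=3,fy=3))
go(520,-440,257,60)
E
```

```text
top tray ((532.367919921875, -116.51872253417969), (237.8843994140625, 340.4509582519531), 5.402700901031494)
[ 0  6 38] [ 19. 122. 140. 144.] [ 41.  86.  92.  97. 103.]
slate ((472.9789733886719, -22.854095458984375), (84.42305755615234, 84.37845611572266), 5.246481895446777) ((471.64569091796875, -22.656274795532227), 57.18293762207031)
scene tray ((534.248046875, -112.02658081054688), (246.12098693847656, 343.3774719238281), 5.477145195007324)
[ 0  0 60] [ 15. 107. 121. 126.] [ 67. 126. 135. 141. 149.]
slate ((472.51312255859375, -19.370277404785156), (85.55811309814453, 87.31240844726562), 5.155893802642822) ((472.4293212890625, -19.16100311279297), 56.82331466674805)
t=0.10 at [ 248.  -600.3  256.9] [-1.7991e+02  1.0000e-02  2.2450e+01] tx,ty,tz [ 1.5629e+00 -2.2120e-01 -3.0000e-04] twist -0.2086 rows 8
```

View pics/traycrop.png

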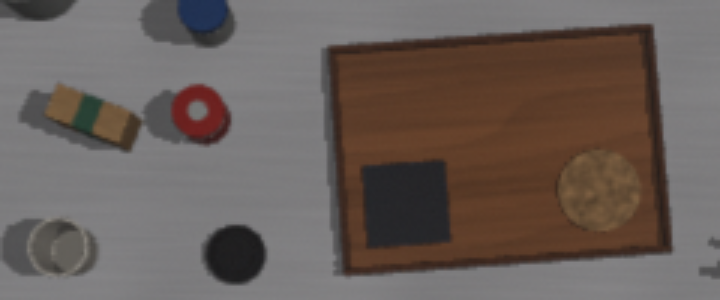

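The crop shows cork centred at about (380,193.7) full-frame, slate at (315,197) and tray yaw of about 5.35°. Both cameras agree to a few mm, so I use the mean of the two. Starting to move.

Request:
carry_out:
  series:
    - {"gripper":1,"tx":0.9,"ty":-0.13,"tz":0,"twist":-0.12}
    - {"gripper":1,"tx":0.9,"ty":-0.13,"tz":0,"twist":-0.12}
    - {"gripper":1,"tx":0.9,"ty":-0.13,"tz":0,"twist":-0.12}
    - {"gripper":1,"tx":0.9,"ty":-0.13,"tz":0,"twist":-0.12}
    - {"gripper":1,"tx":0.9,"ty":-0.13,"tz":0,"twist":-0.12}
    - {"gripper":1,"tx":0.9,"ty":-0.13,"tz":0,"twist":-0.12}

```text
time: 0.6
ee_pos: [0.41, -0.5036, 0.2573]
tcp_rot: [-180.0, -0.2, 44.5]
contact_force: [-0.4, 0.6, -0.1]
opening: 0.0873
finger_force: 0.0
```

```bash
python3 - <<'E'
from h import *
d=dict(np.load("top0.npz"));print("cork top",plane(d,[[379.7,193.7]],.01))
go(540,-360,230,95.4)
E
```

```text
cork top [[ 489.5035457  -222.99105645]]
t=0.60 at [ 410.  -503.6  257.3] [-179.98   -0.21   44.51] tx,ty,tz [ 0.9666 -0.0563  0.1364] twist -0.2827 rows 8
```

Request:
carry_out:
  series:
    - {"gripper":1,"tx":0.96,"ty":-0.05,"tz":0,"twist":-0.283}
    - {"gripper":1,"tx":0.96,"ty":-0.05,"tz":0,"twist":-0.283}
    - {"gripper":1,"tx":0.96,"ty":-0.05,"tz":0,"twist":-0.283}
    - {"gripper":1,"tx":0.96,"ty":-0.05,"tz":0,"twist":-0.283}
    - {"gripper":1,"tx":0.96,"ty":-0.05,"tz":0,"twist":-0.283}
    - {"gripper":1,"tx":0.96,"ty":-0.05,"tz":0,"twist":-0.283}
    - {"gripper":1,"tx":0.96,"ty":-0.05,"tz":0,"twist":-0.283}
    - {"gripper":1,"tx":0.96,"ty":-0.05,"tz":0,"twist":-0.283}

```text
time: 1.27
ee_pos: [0.5346, -0.3683, 0.2571]
tcp_rot: [-179.9, 0.0, 95.2]
contact_force: [0.5, -0.6, -0.1]
opening: 0.088
finger_force: 0.0
```

Request:
carry_out:
  series:
    - {"gripper":1,"tx":1,"ty":0,"tz":0,"twist":0}
    - {"gripper":1,"tx":1,"ty":0,"tz":0,"twist":0}
    - {"gripper":1,"tx":1,"ty":0,"tz":0,"twist":0}
    - {"gripper":1,"tx":1,"ty":0,"tz":0,"twist":0}
    - {"gripper":1,"tx":1,"ty":0,"tz":0,"twist":0}

```text
time: 1.68
ee_pos: [0.517, -0.1664, 0.2576]
tcp_rot: [-180.0, -0.0, 94.7]
contact_force: [1.4, 0.9, -0.2]
opening: 0.0882
finger_force: 0.0
```

Request:
carry_out:
  series:
    - {"gripper":1,"tx":1,"ty":-0.1,"tz":0.2,"twist":0}
    - {"gripper":1,"tx":1,"ty":-0.1,"tz":0.2,"twist":0}
    - {"gripper":1,"tx":1,"ty":-0.1,"tz":0.2,"twist":0}
    - {"gripper":1,"tx":1,"ty":-0.1,"tz":0.2,"twist":0}
    - {"gripper":1,"tx":1,"ty":-0.1,"tz":0.2,"twist":0}

```text
time: 2.1
ee_pos: [0.48, 0.0299, 0.2173]
tcp_rot: [-180.0, 0.0, 94.6]
contact_force: [1.3, -0.1, 0.5]
opening: 0.0882
finger_force: 0.0
```

```bash
python3 - <<'E'
from h import *
go(416.5,322,150,95.4)
E
```

```text
t=2.10 at [480.   29.9 217.3] [-1.7999e+02  3.0000e-02  9.4650e+01] tx,ty,tz [ 1.4813 -0.1984  0.3367] twist -0.0042 rows 8
```

Request:
carry_out:
  series:
    - {"gripper":1,"tx":0.9,"ty":-0.12,"tz":0.2,"twist":0}
    - {"gripper":1,"tx":0.9,"ty":-0.12,"tz":0.2,"twist":0}
    - {"gripper":1,"tx":0.9,"ty":-0.12,"tz":0.2,"twist":0}
    - {"gripper":1,"tx":0.9,"ty":-0.12,"tz":0.2,"twist":0}
    - {"gripper":1,"tx":0.9,"ty":-0.12,"tz":0.2,"twist":0}

```text
time: 2.52
ee_pos: [0.4398, 0.2104, 0.1771]
tcp_rot: [-180.0, -0.1, 94.9]
contact_force: [0.5, -0.3, 0.9]
opening: 0.0879
finger_force: 0.0
```

Request:
carry_out:
  series:
    - {"gripper":1,"tx":0.581,"ty":-0.078,"tz":0.137,"twist":0}
    - {"gripper":1,"tx":0.581,"ty":-0.078,"tz":0.137,"twist":0}
    - {"gripper":1,"tx":0.581,"ty":-0.078,"tz":0.137,"twist":0}
    - {"gripper":1,"tx":0.581,"ty":-0.078,"tz":0.137,"twist":0}
    - {"gripper":1,"tx":0.581,"ty":-0.078,"tz":0.137,"twist":0}
    - {"gripper":1,"tx":0.581,"ty":-0.078,"tz":0.137,"twist":0}

```text
time: 3.02
ee_pos: [0.4165, 0.3193, 0.15]
tcp_rot: [-180.0, 0.1, 94.8]
contact_force: [0.6, -0.9, -0.0]
opening: 0.0884
finger_force: 0.0
```

```bash
python3 - <<'E'
from h import *
d=grab("top");W=world(d);cv2.imwrite("pics/cup1.png",cv2.resize(d["pixels"][160:260,140:280],None,fx=4,fy=4))
d=grab("scene");cv2.imwrite("pics/cup1s.png",cv2.resize(d["pixels"][180:320,340:500],None,fx=4,fy=4))
go(416.5,322,45,95.4)
E
```

```text
t=3.12 at [417.  318.8 150.3] [1.7998e+02 9.0000e-02 9.4720e+01] tx,ty,tz [ 0.0163 -0.0011  0.5265] twist -0.0038 rows 3
```

View pics/cup1s.png

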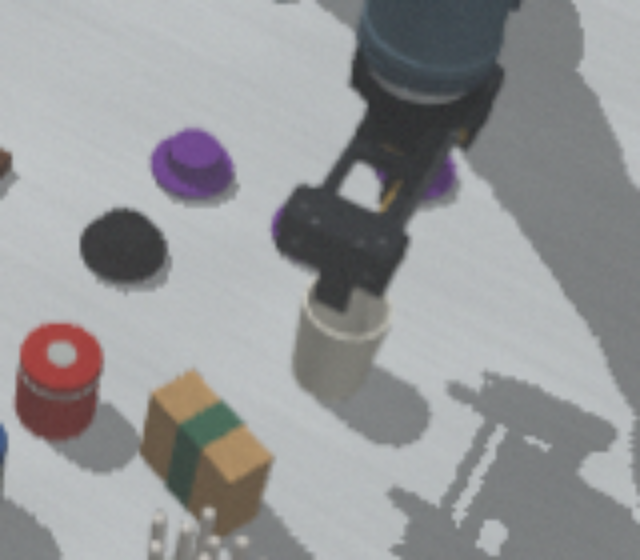

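The gripper (crop x 320-400) sits right over the cup at crop (340,345). I'll descend and grip.

Request:
carry_out:
  series:
    - {"gripper":1,"tx":0.016,"ty":-0.001,"tz":0.2,"twist":-0.004}
    - {"gripper":1,"tx":0.016,"ty":-0.001,"tz":0.35,"twist":-0.004}
    - {"gripper":1,"tx":0.016,"ty":-0.001,"tz":0.47,"twist":-0.004}
    - {"gripper":1,"tx":0.016,"ty":-0.001,"tz":0.527,"twist":-0.004}
    - {"gripper":1,"tx":0.016,"ty":-0.001,"tz":0.527,"twist":-0.004}
    - {"gripper":0.5,"tx":0.016,"ty":-0.001,"tz":0.527,"twist":-0.004}
    - {"gripper":0.3,"tx":0.016,"ty":-0.001,"tz":0.527,"twist":-0.004}
    - {"gripper":0.3,"tx":0.016,"ty":-0.001,"tz":0.527,"twist":-0.004}
    - {"gripper":0.3,"tx":0.016,"ty":-0.001,"tz":0.527,"twist":-0.004}
    - {"gripper":0.3,"tx":0.016,"ty":-0.001,"tz":0.527,"twist":-0.004}

```text
time: 3.95
ee_pos: [0.4156, 0.3246, 0.0458]
tcp_rot: [179.9, -0.0, 95.7]
contact_force: [-1.4, -1.0, 4.2]
opening: 0.0572
finger_force: 29.4
```

Request:
carry_out:
  series:
    - {"gripper":0.3,"tx":0,"ty":0,"tz":-0.1,"twist":0}
    - {"gripper":0.3,"tx":0,"ty":0,"tz":-0.25,"twist":0}
    - {"gripper":0.3,"tx":0,"ty":0,"tz":-0.4,"twist":0}
    - {"gripper":0.3,"tx":0,"ty":0,"tz":-0.5,"twist":0}
    - {"gripper":0.3,"tx":0,"ty":0,"tz":-0.5,"twist":0}

```text
time: 4.37
ee_pos: [0.4172, 0.3261, 0.1491]
tcp_rot: [179.7, -0.2, 95.7]
contact_force: [1.2, 0.6, -1.0]
opening: 0.0569
finger_force: 29.8
```

```bash
python3 - <<'E'
from h import *
for i in range(6):
    grab("top");s=manip.observe();print(s["ee_pos"]*1000,s["tcp_rot"],s["contact_force"],s["opening"])
go(491.7,-219.8,146,95.35)
E
```

```text
[416.41642108 325.1245191  146.95196091] [ 1.79776079e+02 -1.24697385e-01  9.56876140e+01] [-0.43484765 -0.03687454 -1.95983486] 0.05690109595214776
[415.59841787 324.20489028 145.3536517 ] [ 1.79919280e+02 -2.23624126e-02  9.56937580e+01] [ 0.23998519  0.03219413 -2.17213947] 0.05710677810477384
[415.0152118  323.66915629 144.35676349] [-1.79973632e+02  4.30134205e-02  9.56985928e+01] [-0.64605582  0.11829028 -1.47820054] 0.05673260265888816
[414.66715155 323.49966011 143.82618532] [-1.79911443e+02  7.27660168e-02  9.57088204e+01] [-0.03842487 -0.42282464 -1.6389886 ] 0.05678183822896019
[414.55902572 323.49130834 143.62702944] [-1.79887544e+02  7.99296430e-02  9.57140779e+01] [ 0.07870583 -0.59159104 -1.6809012 ] 0.05656387767556729
[414.5178546  323.58317758 143.59651618] [-1.79877546e+02  7.90525351e-02  9.57175984e+01] [-0.75547679  0.42805921 -1.3775496 ] 0.05663858749918089
t=4.67 at [414.5 323.6 143.6] [-1.7988e+02  8.0000e-02  9.5720e+01] tx,ty,tz [-2.7418  0.1133 -0.012 ] twist 0.002 rows 14
```

Request:
carry_out:
  series:
    - {"gripper":0.3,"tx":-0.2,"ty":0.01,"tz":0,"twist":0}
    - {"gripper":0.3,"tx":-0.4,"ty":0.02,"tz":0,"twist":0}
    - {"gripper":0.3,"tx":-0.6,"ty":0.03,"tz":0,"twist":0}
    - {"gripper":0.3,"tx":-0.8,"ty":0.035,"tz":0,"twist":0}
    - {"gripper":0.3,"tx":-1,"ty":0.04,"tz":0,"twist":0}

```text
time: 5.08
ee_pos: [0.4425, 0.1242, 0.144]
tcp_rot: [-179.9, 0.0, 95.7]
contact_force: [1.0, 0.4, -1.5]
opening: 0.0566
finger_force: 29.8
```

Request:
carry_out:
  series:
    - {"gripper":0.3,"tx":-0.2,"ty":0.01,"tz":0,"twist":0}
    - {"gripper":0.3,"tx":-0.4,"ty":0.02,"tz":0,"twist":0}
    - {"gripper":0.3,"tx":-0.6,"ty":0.03,"tz":0,"twist":0}
    - {"gripper":0.3,"tx":-0.8,"ty":0.035,"tz":0,"twist":0}
    - {"gripper":0.3,"tx":-1,"ty":0.04,"tz":0,"twist":0}

```text
time: 5.5
ee_pos: [0.4703, -0.0741, 0.1441]
tcp_rot: [-179.9, -0.0, 95.7]
contact_force: [0.9, -0.2, -0.7]
opening: 0.0569
finger_force: 29.8
```

Request:
carry_out:
  series:
    - {"gripper":0.3,"tx":-0.2,"ty":0.01,"tz":0,"twist":0}
    - {"gripper":0.3,"tx":-0.4,"ty":0.02,"tz":0,"twist":0}
    - {"gripper":0.3,"tx":-0.6,"ty":0.03,"tz":0,"twist":0}
    - {"gripper":0.3,"tx":-0.742,"ty":0.033,"tz":0,"twist":0.002}
    - {"gripper":0.3,"tx":-0.742,"ty":0.033,"tz":0,"twist":0.002}
    - {"gripper":0.3,"tx":-0.742,"ty":0.033,"tz":0.3,"twist":0.002}
    - {"gripper":0.3,"tx":-0.742,"ty":0.033,"tz":0.3,"twist":0.002}
    - {"gripper":0.3,"tx":-0.742,"ty":0.033,"tz":0.3,"twist":0.002}
    - {"gripper":0.3,"tx":-0.742,"ty":0.033,"tz":0.3,"twist":0.002}
    - {"gripper":0.3,"tx":-0.742,"ty":0.033,"tz":0.3,"twist":0.002}

```text
time: 6.33
ee_pos: [0.4929, -0.2188, 0.0855]
tcp_rot: [180.0, 0.0, 95.4]
contact_force: [0.5, 1.1, -2.1]
opening: 0.0568
finger_force: 29.8
```

```bash
python3 - <<'E'
from h import *
d=grab("top");cv2.imwrite("pics/place1t.png",cv2.resize(d["pixels"][130:240,280:420],None,fx=4,fy=4))
d=grab("scene")
cv2.imwrite("pics/place1s.png",cv2.resize(d["pixels"][120:280,180:360],None,fx=4,fy=3.7))
go(491.7,-219.8,56,95.35)
E
```

```text
t=6.43 at [ 493.4 -219.2   86.2] [1.7988e+02 6.0000e-02 9.5370e+01] tx,ty,tz [-0.0021 -0.0085  0.1511] twist 0.0001 rows 1
```

View pics/place1s.png

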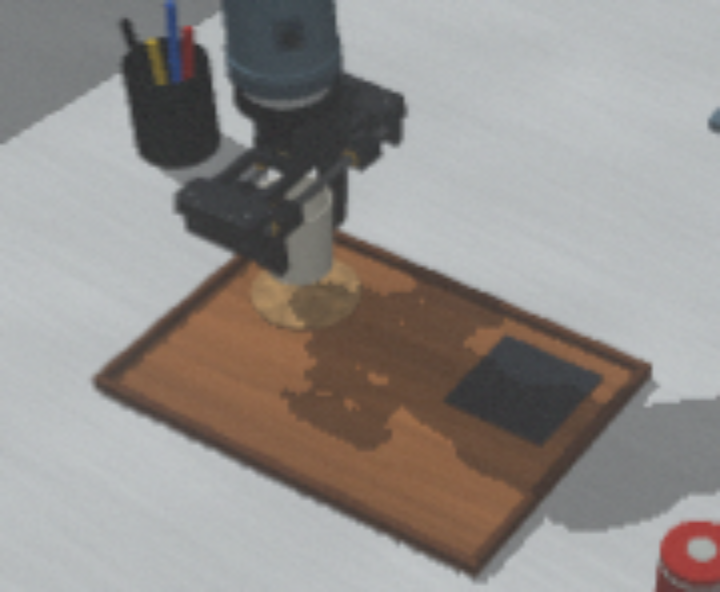

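The cup hangs upright over the cork. Lowering.

Request:
carry_out:
  series:
    - {"gripper":0.3,"tx":0.003,"ty":-0.0085,"tz":0.08,"twist":0}
    - {"gripper":0.3,"tx":0.003,"ty":-0.0085,"tz":0.12,"twist":0}
    - {"gripper":0.3,"tx":0.003,"ty":-0.0085,"tz":0.15,"twist":0}
    - {"gripper":0.3,"tx":0.003,"ty":-0.0085,"tz":0.15,"twist":0}
    - {"gripper":0.3,"tx":0.003,"ty":-0.0085,"tz":0.15,"twist":0}
    - {"gripper":0.3,"tx":0.003,"ty":-0.0085,"tz":0.15,"twist":0}

```text
time: 6.93
ee_pos: [0.491, -0.2188, 0.0552]
tcp_rot: [180.0, 0.0, 95.4]
contact_force: [0.2, -0.1, -1.8]
opening: 0.0565
finger_force: 29.9
```

```bash
python3 - <<'E'
from h import *
grab("top");grab("top")
print(manip.observe()["contact_force"]);go(491.7,-218.6,55,95.35)
E
```

```text
[ 0.02607584  0.05680442 -1.32306179]
t=7.03 at [ 490.9 -218.8   55.2] [1.7997e+02 1.0000e-02 9.5350e+01] tx,ty,tz [0.0006 0.0042 0.0008] twist 0.0 rows 1
```

Request:
carry_out:
  series:
    - {"gripper":0.3,"tx":0,"ty":0.004,"tz":0.006,"twist":0}
    - {"gripper":0.3,"tx":0,"ty":0.004,"tz":0.009,"twist":0}
    - {"gripper":0.3,"tx":0,"ty":0.004,"tz":0.009,"twist":0}

```text
time: 7.28
ee_pos: [0.4913, -0.2187, 0.0544]
tcp_rot: [-180.0, 0.0, 95.3]
contact_force: [-5.2, 1.8, 15.9]
opening: 0.056
finger_force: 29.4
```

Contact at 54.4. Release and lift.

Request:
carry_out:
  series:
    - {"gripper":0.3,"tx":0,"ty":0,"tz":-0.003,"twist":0}
    - {"gripper":1,"tx":0,"ty":0,"tz":-0.003,"twist":0}
    - {"gripper":1,"tx":0,"ty":0,"tz":-0.003,"twist":0}
    - {"gripper":1,"tx":0,"ty":0,"tz":-0.003,"twist":0}
    - {"gripper":1,"tx":0,"ty":0,"tz":-0.003,"twist":0}
    - {"gripper":1,"tx":0,"ty":0,"tz":-0.2,"twist":0}
    - {"gripper":1,"tx":0,"ty":0,"tz":-0.4,"twist":0}
    - {"gripper":1,"tx":0,"ty":0,"tz":-0.6,"twist":0}
    - {"gripper":1,"tx":0,"ty":0,"tz":-0.6,"twist":0}

```text
time: 8.03
ee_pos: [0.4956, -0.2198, 0.18]
tcp_rot: [179.4, 0.3, 95.3]
contact_force: [2.0, -1.2, -0.1]
opening: 0.0881
finger_force: 0.0
```

```bash
python3 - <<'E'
from h import *
go(416.5,152.9,100,95.35)
E
```

```text
t=8.03 at [ 495.6 -219.8  180. ] [179.43   0.29  95.35] tx,ty,tz [ 1.8922 -0.2203  0.3998] twist -0.0 rows 10
```

Request:
carry_out:
  series:
    - {"gripper":0.7,"tx":1,"ty":-0.1,"tz":0,"twist":0}
    - {"gripper":0.7,"tx":1,"ty":-0.1,"tz":0,"twist":0}
    - {"gripper":0.7,"tx":1,"ty":-0.1,"tz":0,"twist":0}
    - {"gripper":0.7,"tx":1,"ty":-0.1,"tz":0,"twist":0}
    - {"gripper":0.7,"tx":1,"ty":-0.1,"tz":0,"twist":0}

```text
time: 8.45
ee_pos: [0.4519, -0.0187, 0.1732]
tcp_rot: [180.0, -0.0, 95.4]
contact_force: [0.4, -0.2, -0.3]
opening: 0.0619
finger_force: 0.0
```

Request:
carry_out:
  series:
    - {"gripper":0.7,"tx":0.89,"ty":-0.1,"tz":0.2,"twist":0}
    - {"gripper":0.7,"tx":0.89,"ty":-0.1,"tz":0.2,"twist":0}
    - {"gripper":0.7,"tx":0.89,"ty":-0.1,"tz":0.35,"twist":0}
    - {"gripper":0.7,"tx":0.89,"ty":-0.1,"tz":0.4,"twist":0}
    - {"gripper":0.7,"tx":0.89,"ty":-0.1,"tz":0.4,"twist":0}
    - {"gripper":0.7,"tx":0.89,"ty":-0.1,"tz":0.4,"twist":0}
    - {"gripper":0.7,"tx":0.89,"ty":-0.1,"tz":0.4,"twist":0}
    - {"gripper":0.7,"tx":0.89,"ty":-0.1,"tz":0.4,"twist":0}
    - {"gripper":0.7,"tx":0.89,"ty":-0.1,"tz":0.4,"twist":0}

```text
time: 9.2
ee_pos: [0.4172, 0.1526, 0.0936]
tcp_rot: [179.9, 0.0, 95.2]
contact_force: [0.1, -0.7, -0.4]
opening: 0.0615
finger_force: 0.0
```

```bash
cat >> h.py <<'E'
def top(name,u0,v0,r,zlo,zhi):
    d=grab(name);W=world(d);m=np.zeros(W.shape[:2],bool);m[v0-r:v0+r,u0-r:u0+r]=1
    p=W[m&(W[...,2]>zlo)&(W[...,2]<zhi)]
    (c,s,a)=cv2.minAreaRect((p[:,:2]*1000).astype(np.float32));print(name,len(p),np.round(c,1),np.round(s,1),round(a,1));return d
E
python3 - <<'E'
from h import *
top("top",380,193,20,.07,.1);d=top("scene",256,180,25,.07,.1)
cv2.imwrite("pics/cup2.png",cv2.resize(d["pixels"][130:300,190:440],None,fx=3,fy=3))
go(416.5,152.9,32,95.35)
E
```

```text
top 88 [ 491.6 -222.8] [58.7 56.7] 73.5
scene 158 [ 492.5 -220.8] [63.  56.9] 36.6
t=9.30 at [417.2 152.6  93.7] [1.7993e+02 2.0000e-02 9.5180e+01] tx,ty,tz [ 0.0021 -0.0034  0.3084] twist -0.0009 rows 2
```

View pics/cup2.png

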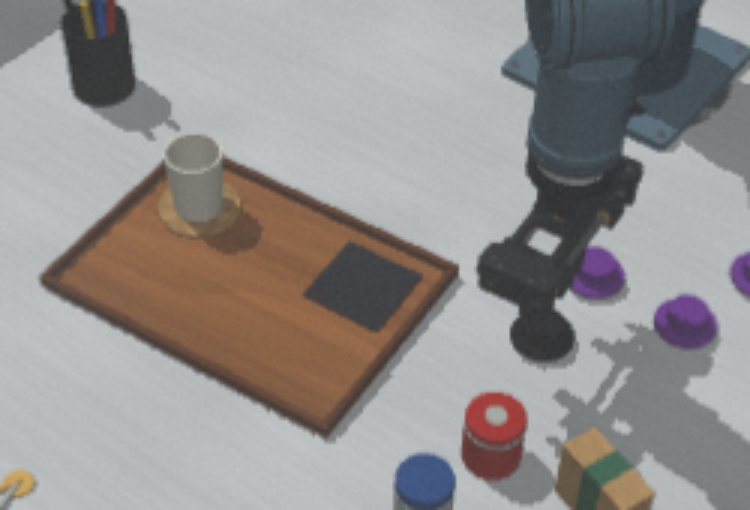

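The cup stands on the cork, with its rim centre measured at (492,-222), within 2 mm of target. The gripper is over the black lid.

Request:
carry_out:
  series:
    - {"gripper":0.7,"tx":0.002,"ty":-0.003,"tz":0.15,"twist":0}
    - {"gripper":0.7,"tx":0.002,"ty":-0.003,"tz":0.25,"twist":0}
    - {"gripper":0.7,"tx":0.002,"ty":-0.003,"tz":0.303,"twist":0}
    - {"gripper":0.7,"tx":0.002,"ty":-0.003,"tz":0.303,"twist":0}
    - {"gripper":0.7,"tx":0.002,"ty":-0.003,"tz":0.303,"twist":0}
    - {"gripper":0.7,"tx":0.002,"ty":-0.003,"tz":0.303,"twist":0}

```text
time: 9.8
ee_pos: [0.4164, 0.1543, 0.0334]
tcp_rot: [179.9, -0.0, 95.3]
contact_force: [-0.2, -0.1, 0.2]
opening: 0.0612
finger_force: 0.0
```

```bash
python3 - <<'E'
from h import *
print(manip.observe()["contact_force"]);go(416.5,152.9,32,95.35)
E
```

```text
[-0.21503468 -0.09250522  0.15979138]
t=9.80 at [416.4 154.3  33.4] [ 1.7993e+02 -2.0000e-02  9.5320e+01] tx,ty,tz [-0.0072 -0.      0.0069] twist -0.0002 rows 1
```

Request:
carry_out:
  series:
    - {"gripper":0.7,"tx":-0.006,"ty":0,"tz":0.005,"twist":0}
    - {"gripper":0.5,"tx":-0.006,"ty":0,"tz":0.005,"twist":0}
    - {"gripper":0.2,"tx":-0.006,"ty":0,"tz":0.005,"twist":0}
    - {"gripper":0.2,"tx":-0.006,"ty":0,"tz":0.005,"twist":0}
    - {"gripper":0.2,"tx":-0.006,"ty":0,"tz":0.005,"twist":0}
    - {"gripper":0.2,"tx":-0.006,"ty":0,"tz":0.005,"twist":0}

```text
time: 10.3
ee_pos: [0.4159, 0.1532, 0.0318]
tcp_rot: [180.0, 0.0, 95.3]
contact_force: [-0.9, -0.3, 4.6]
opening: 0.0393
finger_force: 30.0
```

Request:
carry_out:
  series:
    - {"gripper":0.2,"tx":0,"ty":0,"tz":-0.1,"twist":0}
    - {"gripper":0.2,"tx":0,"ty":0,"tz":-0.25,"twist":0}
    - {"gripper":0.2,"tx":0,"ty":0,"tz":-0.4,"twist":0}
    - {"gripper":0.2,"tx":0,"ty":0,"tz":-0.55,"twist":0}
    - {"gripper":0.2,"tx":0,"ty":0,"tz":-0.65,"twist":0}
    - {"gripper":0.2,"tx":0,"ty":0,"tz":-0.65,"twist":0}
    - {"gripper":0.2,"tx":0,"ty":0,"tz":-0.65,"twist":0}
    - {"gripper":0.2,"tx":0,"ty":0,"tz":-0.65,"twist":0}

```text
time: 10.97
ee_pos: [0.4152, 0.1527, 0.1607]
tcp_rot: [-179.9, 0.0, 95.3]
contact_force: [-0.2, -0.5, -0.5]
opening: 0.0391
finger_force: 30.0
```

```bash
python3 - <<'E'
from h import *
go(492,-220.3,150,95.35)
E
```

```text
t=10.97 at [415.2 152.7 160.7] [-1.7993e+02  3.0000e-02  9.5340e+01] tx,ty,tz [-1.8925  0.2088  0.0533] twist -0.0001 rows 10
```

Request:
carry_out:
  series:
    - {"gripper":0.2,"tx":-0.25,"ty":0.03,"tz":0,"twist":0}
    - {"gripper":0.2,"tx":-0.45,"ty":0.05,"tz":0,"twist":0}
    - {"gripper":0.2,"tx":-0.65,"ty":0.07,"tz":0,"twist":0}
    - {"gripper":0.2,"tx":-0.85,"ty":0.09,"tz":0,"twist":0}
    - {"gripper":0.2,"tx":-1,"ty":0.1,"tz":0,"twist":0}

```text
time: 11.38
ee_pos: [0.4534, -0.0471, 0.1599]
tcp_rot: [-179.8, 0.0, 95.3]
contact_force: [0.4, 1.7, -0.1]
opening: 0.0391
finger_force: 30.0
```

Request:
carry_out:
  series:
    - {"gripper":0.2,"tx":-0.2,"ty":0.03,"tz":0,"twist":0}
    - {"gripper":0.2,"tx":-0.4,"ty":0.05,"tz":0,"twist":0}
    - {"gripper":0.2,"tx":-0.6,"ty":0.07,"tz":0,"twist":0}
    - {"gripper":0.2,"tx":-0.8,"ty":0.1,"tz":0,"twist":0}
    - {"gripper":0.2,"tx":-0.898,"ty":0.108,"tz":0.1,"twist":0}
    - {"gripper":0.2,"tx":-0.898,"ty":0.108,"tz":0.15,"twist":0}
    - {"gripper":0.2,"tx":-0.898,"ty":0.108,"tz":0.15,"twist":0}
    - {"gripper":0.2,"tx":-0.898,"ty":0.108,"tz":0.15,"twist":0}
    - {"gripper":0.2,"tx":-0.898,"ty":0.108,"tz":0.15,"twist":0}
    - {"gripper":0.2,"tx":-0.898,"ty":0.108,"tz":0.15,"twist":0}

```text
time: 12.22
ee_pos: [0.493, -0.2193, 0.1319]
tcp_rot: [180.0, -0.0, 95.5]
contact_force: [-1.2, 0.1, 0.6]
opening: 0.0392
finger_force: 30.0
```

```bash
python3 - <<'E'
from h import *
grab("top");grab("scene");grab("top")
go(492,-221.5,112,95.35)
E
```

```text
t=12.37 at [ 493.  -220.3  132.1] [1.7996e+02 2.0000e-02 9.5420e+01] tx,ty,tz [-0.0056 -0.0054  0.1006] twist 0.0004 rows 1
```

Request:
carry_out:
  series:
    - {"gripper":0.2,"tx":-0.0056,"ty":-0.005,"tz":0.02,"twist":0}
    - {"gripper":0.2,"tx":-0.0056,"ty":-0.005,"tz":0.04,"twist":0}
    - {"gripper":0.2,"tx":-0.0056,"ty":-0.005,"tz":0.06,"twist":0}
    - {"gripper":0.2,"tx":-0.0056,"ty":-0.005,"tz":0.08,"twist":0}
    - {"gripper":0.2,"tx":-0.0056,"ty":-0.005,"tz":0.092,"twist":0}
    - {"gripper":0.2,"tx":-0.0056,"ty":-0.005,"tz":0.092,"twist":0}
    - {"gripper":0.2,"tx":-0.0056,"ty":-0.005,"tz":0.092,"twist":0}

```text
time: 12.95
ee_pos: [0.4916, -0.2221, 0.1129]
tcp_rot: [-180.0, -0.0, 95.4]
contact_force: [0.7, 0.2, -0.6]
opening: 0.0392
finger_force: 30.0
```

```bash
python3 - <<'E'
from h import *
d=grab("top");grab("top")
d=grab("scene")
cv2.imwrite("pics/lid1.png",cv2.resize(d["pixels"][140:220,200:320],None,fx=6,fy=6))
print(manip.observe()["contact_force"]);go(492,-221.5,112,95.35)
E
```

```text
[-0.27550128  0.16582349 -0.51544367]
t=13.10 at [ 491.8 -222.2  113.2] [1.7999e+02 1.0000e-02 9.5350e+01] tx,ty,tz [0.0033 0.0012 0.0062] twist 0.0 rows 1
```

View pics/lid1.png

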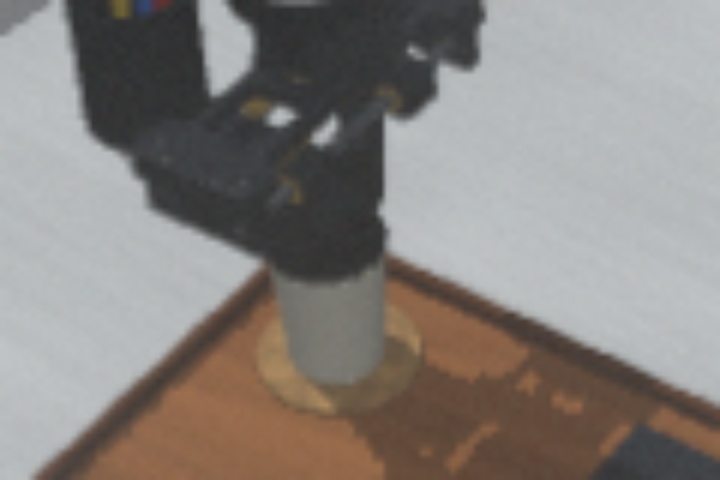

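The lid flange sits flush on the cup rim, about 1 mm above seating, with no contact force. I'll ease it down and release.

Request:
carry_out:
  series:
    - {"gripper":0.2,"tx":0.002,"ty":0,"tz":0.005,"twist":0}
    - {"gripper":0.2,"tx":0.002,"ty":0,"tz":0.005,"twist":0}
    - {"gripper":0.7,"tx":0.002,"ty":0,"tz":0.005,"twist":0}
    - {"gripper":0.7,"tx":0.002,"ty":0,"tz":0.005,"twist":0}
    - {"gripper":0.7,"tx":0.002,"ty":0,"tz":0.005,"twist":0}
    - {"gripper":0.7,"tx":0.002,"ty":0,"tz":0.005,"twist":0}
    - {"gripper":0.7,"tx":0.002,"ty":0,"tz":-0.1,"twist":0}
    - {"gripper":0.7,"tx":0.002,"ty":0,"tz":-0.25,"twist":0}
    - {"gripper":1,"tx":0.002,"ty":0,"tz":-0.35,"twist":0}
    - {"gripper":1,"tx":0.002,"ty":0,"tz":-0.35,"twist":0}

```text
time: 13.93
ee_pos: [0.4941, -0.2225, 0.187]
tcp_rot: [179.7, 0.2, 95.3]
contact_force: [1.0, 0.3, -0.6]
opening: 0.0729
finger_force: 0.0
```

```bash
python3 - <<'E'
from h import *
go(557.8,190.6,120,95.35)
E
```

```text
t=13.93 at [ 494.1 -222.5  187. ] [179.66   0.19  95.34] tx,ty,tz [2.0267 0.5094 0.3351] twist -0.0 rows 11
```

Request:
carry_out:
  series:
    - {"gripper":1,"tx":1,"ty":0.26,"tz":0,"twist":0}
    - {"gripper":1,"tx":1,"ty":0.26,"tz":0,"twist":0}
    - {"gripper":1,"tx":1,"ty":0.26,"tz":0,"twist":0}
    - {"gripper":1,"tx":1,"ty":0.26,"tz":0,"twist":0}
    - {"gripper":1,"tx":1,"ty":0.26,"tz":0,"twist":0}

```text
time: 14.35
ee_pos: [0.5244, -0.0157, 0.1826]
tcp_rot: [-180.0, -0.0, 95.3]
contact_force: [1.4, 0.1, -0.0]
opening: 0.0881
finger_force: 0.0
```

Request:
carry_out:
  series:
    - {"gripper":1,"tx":1,"ty":0.26,"tz":0.2,"twist":0}
    - {"gripper":1,"tx":1,"ty":0.26,"tz":0.2,"twist":0}
    - {"gripper":1,"tx":1,"ty":0.26,"tz":0.2,"twist":0}
    - {"gripper":1,"tx":1,"ty":0.26,"tz":0.3,"twist":0}
    - {"gripper":1,"tx":1,"ty":0.26,"tz":0.3,"twist":0}
    - {"gripper":1,"tx":1,"ty":0.26,"tz":0.3,"twist":0}
    - {"gripper":1,"tx":1,"ty":0.26,"tz":0.3,"twist":0}
    - {"gripper":1,"tx":1,"ty":0.26,"tz":0.3,"twist":0}
    - {"gripper":1,"tx":1,"ty":0.26,"tz":0.3,"twist":0}
    - {"gripper":1,"tx":1,"ty":0.26,"tz":0.3,"twist":0}

```text
time: 15.18
ee_pos: [0.5585, 0.1836, 0.1235]
tcp_rot: [180.0, 0.1, 95.2]
contact_force: [0.1, 0.8, 0.1]
opening: 0.0879
finger_force: 0.0
```

```bash
python3 - <<'E'
from h import *
d=top("top",380,193,22,.09,.13);d=top("scene",256,180,35,.095,.13)
cv2.imwrite("pics/lid2.png",cv2.resize(d["pixels"][130:310,190:430],None,fx=3,fy=3))
go(557.8,190.6,45,95.35)
E
```

```text
top 266 [ 493.3 -223.1] [56.8 56.6] 0.8
scene 139 [ 493.2 -218.7] [47.5 37.9] 9.4
t=15.28 at [558.4 184.3 123.6] [1.7995e+02 4.0000e-02 9.5200e+01] tx,ty,tz [ 0.0315 -0.0004  0.3931] twist -0.0008 rows 2
```

View pics/lid2.png

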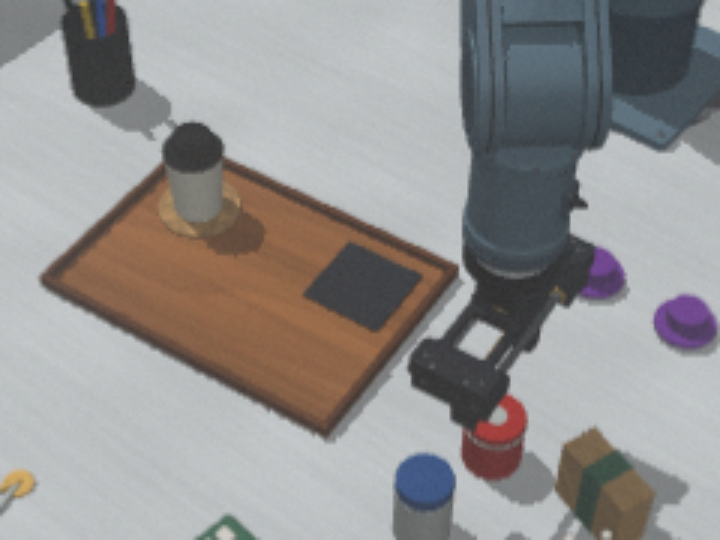

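The lid is seated level on the cup. Now the tin.

Request:
carry_out:
  series:
    - {"gripper":1,"tx":0.031,"ty":0,"tz":0.15,"twist":-0.001}
    - {"gripper":1,"tx":0.031,"ty":0,"tz":0.27,"twist":-0.001}
    - {"gripper":1,"tx":0.031,"ty":0,"tz":0.35,"twist":-0.001}
    - {"gripper":1,"tx":0.031,"ty":0,"tz":0.393,"twist":-0.001}
    - {"gripper":1,"tx":0.031,"ty":0,"tz":0.393,"twist":-0.001}
    - {"gripper":1,"tx":0.031,"ty":0,"tz":0.393,"twist":-0.001}
    - {"gripper":1,"tx":0.031,"ty":0,"tz":0.393,"twist":-0.001}
    - {"gripper":1,"tx":0.031,"ty":0,"tz":0.393,"twist":-0.001}

```text
time: 15.95
ee_pos: [0.5582, 0.1926, 0.0458]
tcp_rot: [179.9, -0.0, 95.5]
contact_force: [-0.2, -0.6, 0.1]
opening: 0.088
finger_force: 0.0
```

```bash
python3 - <<'E'
from h import *
print(manip.observe()["contact_force"]);go(557.8,190.6,45,95.35)
E
```

```text
[-0.23595762 -0.56685077  0.09656373]
t=15.95 at [558.2 192.6  45.8] [ 1.7988e+02 -3.0000e-02  9.5510e+01] tx,ty,tz [-0.0096 -0.0032  0.004 ] twist 0.0009 rows 1
```

Request:
carry_out:
  series:
    - {"gripper":1,"tx":-0.006,"ty":-0.001,"tz":0.004,"twist":0.001}
    - {"gripper":0.5,"tx":-0.006,"ty":-0.001,"tz":0.004,"twist":0.001}
    - {"gripper":0.3,"tx":-0.006,"ty":-0.001,"tz":0.004,"twist":0.001}
    - {"gripper":0.3,"tx":-0.006,"ty":-0.001,"tz":0.004,"twist":0.001}
    - {"gripper":0.3,"tx":-0.006,"ty":-0.001,"tz":0.004,"twist":0.001}
    - {"gripper":0.3,"tx":-0.006,"ty":-0.001,"tz":0.004,"twist":0.001}
    - {"gripper":0.3,"tx":-0.006,"ty":-0.001,"tz":0.004,"twist":0.001}

```text
time: 16.53
ee_pos: [0.5571, 0.1912, 0.0437]
tcp_rot: [-180.0, 0.0, 95.4]
contact_force: [-0.7, 0.9, 1.2]
opening: 0.0531
finger_force: 30.0
```

Request:
carry_out:
  series:
    - {"gripper":0.3,"tx":0,"ty":0,"tz":-0.1,"twist":0}
    - {"gripper":0.3,"tx":0,"ty":0,"tz":-0.25,"twist":0}
    - {"gripper":0.3,"tx":0,"ty":0,"tz":-0.4,"twist":0}
    - {"gripper":0.3,"tx":0,"ty":0,"tz":-0.4,"twist":0}
    - {"gripper":0.3,"tx":0,"ty":0,"tz":-0.4,"twist":0}
    - {"gripper":0.3,"tx":0,"ty":0,"tz":-0.4,"twist":0}
    - {"gripper":0.3,"tx":0,"ty":0,"tz":-0.4,"twist":0}
    - {"gripper":0.3,"tx":0,"ty":0,"tz":-0.4,"twist":0}

```text
time: 17.2
ee_pos: [0.5563, 0.1907, 0.1222]
tcp_rot: [-179.9, 0.0, 95.4]
contact_force: [-0.7, 0.4, -1.4]
opening: 0.053
finger_force: 30.0
```

```bash
python3 - <<'E'
from h import *
go(473.1,-20.5,86,95.35)
E
```

```text
t=17.20 at [556.3 190.7 122.2] [-1.7985e+02  4.0000e-02  9.5360e+01] tx,ty,tz [-1.0126 -0.5127  0.1812] twist 0.0 rows 6
```

Request:
carry_out:
  series:
    - {"gripper":0.3,"tx":-0.16,"ty":-0.08,"tz":0,"twist":0}
    - {"gripper":0.3,"tx":-0.32,"ty":-0.16,"tz":0,"twist":0}
    - {"gripper":0.3,"tx":-0.5,"ty":-0.25,"tz":0,"twist":0}
    - {"gripper":0.3,"tx":-0.66,"ty":-0.33,"tz":0,"twist":0}
    - {"gripper":0.3,"tx":-0.82,"ty":-0.42,"tz":0,"twist":0}
    - {"gripper":0.3,"tx":-0.92,"ty":-0.48,"tz":0,"twist":0}
    - {"gripper":0.3,"tx":-1,"ty":-0.513,"tz":0,"twist":0}

```text
time: 17.78
ee_pos: [0.4712, -0.0204, 0.1227]
tcp_rot: [-179.8, 0.1, 95.2]
contact_force: [0.6, -0.4, -1.6]
opening: 0.0535
finger_force: 30.0
```

Request:
carry_out:
  series:
    - {"gripper":0.3,"tx":-0.013,"ty":0,"tz":0.1,"twist":0}
    - {"gripper":0.3,"tx":-0.013,"ty":0,"tz":0.24,"twist":0}
    - {"gripper":0.3,"tx":-0.013,"ty":0,"tz":0.24,"twist":0}
    - {"gripper":0.3,"tx":-0.013,"ty":0,"tz":0.24,"twist":0}
    - {"gripper":0.3,"tx":-0.013,"ty":0,"tz":0.24,"twist":0}
    - {"gripper":0.3,"tx":-0.013,"ty":0,"tz":0.24,"twist":0}

```text
time: 18.28
ee_pos: [0.4747, -0.0196, 0.0767]
tcp_rot: [179.9, -0.0, 95.4]
contact_force: [0.3, -0.4, -2.0]
opening: 0.0535
finger_force: 30.0
```

```bash
python3 - <<'E'
from h import *
grab("top");grab("scene")
go(473.1,-20.5,54,95.35)
E
```

```text
t=18.38 at [474.8 -19.9  76.7] [1.799e+02 1.000e-02 9.537e+01] tx,ty,tz [-0.0023 -0.0085  0.1135] twist 0.0001 rows 1
```

Request:
carry_out:
  series:
    - {"gripper":0.3,"tx":-0.003,"ty":-0.008,"tz":0.05,"twist":0}
    - {"gripper":0.3,"tx":-0.003,"ty":-0.008,"tz":0.08,"twist":0}
    - {"gripper":0.3,"tx":-0.003,"ty":-0.008,"tz":0.1,"twist":0}
    - {"gripper":0.3,"tx":-0.003,"ty":-0.008,"tz":0.112,"twist":0}
    - {"gripper":0.3,"tx":-0.003,"ty":-0.008,"tz":0.112,"twist":0}
    - {"gripper":0.3,"tx":-0.003,"ty":-0.008,"tz":0.112,"twist":0}
    - {"gripper":0.3,"tx":-0.003,"ty":-0.008,"tz":0.112,"twist":0}

```text
time: 18.97
ee_pos: [0.4718, -0.0209, 0.0534]
tcp_rot: [-179.9, 0.0, 95.4]
contact_force: [-4.4, -0.3, 7.4]
opening: 0.0532
finger_force: 30.0
```

Request:
carry_out:
  series:
    - {"gripper":0.3,"tx":0,"ty":0.003,"tz":-0.002,"twist":0}
    - {"gripper":1,"tx":0,"ty":0.003,"tz":-0.002,"twist":0}
    - {"gripper":1,"tx":0,"ty":0.003,"tz":-0.002,"twist":0}
    - {"gripper":1,"tx":0,"ty":0.003,"tz":-0.002,"twist":0}
    - {"gripper":1,"tx":0,"ty":0.003,"tz":-0.002,"twist":0}
    - {"gripper":1,"tx":0,"ty":0.003,"tz":-0.2,"twist":0}
    - {"gripper":1,"tx":0,"ty":0.003,"tz":-0.4,"twist":0}
    - {"gripper":1,"tx":0,"ty":0.003,"tz":-0.55,"twist":0}
    - {"gripper":1,"tx":0,"ty":0.003,"tz":-0.55,"twist":0}

```text
time: 19.72
ee_pos: [0.4764, -0.0206, 0.1683]
tcp_rot: [179.5, 0.1, 95.3]
contact_force: [1.6, 0.3, 0.1]
opening: 0.0882
finger_force: 0.0
```

```bash
python3 - <<'E'
from h import *
go(658.2,187.3,130,95.35)
E
```

```text
t=19.72 at [476.4 -20.6 168.3] [1.795e+02 7.000e-02 9.534e+01] tx,ty,tz [0.9503 1.0016 0.1916] twist -0.0001 rows 7
```

Request:
carry_out:
  series:
    - {"gripper":1,"tx":0.95,"ty":1,"tz":0,"twist":0}
    - {"gripper":1,"tx":0.95,"ty":1,"tz":0,"twist":0}
    - {"gripper":1,"tx":0.95,"ty":1,"tz":0,"twist":0}
    - {"gripper":1,"tx":0.95,"ty":1,"tz":0,"twist":0}
    - {"gripper":1,"tx":0.95,"ty":1,"tz":0,"twist":0}
    - {"gripper":1,"tx":0.95,"ty":1,"tz":0,"twist":0}
    - {"gripper":1,"tx":0.95,"ty":1,"tz":0,"twist":0}
    - {"gripper":1,"tx":0.95,"ty":1,"tz":0.15,"twist":0}
    - {"gripper":1,"tx":0.95,"ty":1,"tz":0.15,"twist":0}
    - {"gripper":1,"tx":0.95,"ty":1,"tz":0.15,"twist":0}

```text
time: 20.55
ee_pos: [0.6528, 0.1862, 0.131]
tcp_rot: [-179.7, 0.1, 95.4]
contact_force: [-0.2, -0.5, -0.1]
opening: 0.0878
finger_force: 0.0
```

```bash
python3 - <<'E'
from h import *
d=top("top",315,197,22,.06,.08);d=top("scene",310,215,30,.06,.08)
d=top("top",380,193,22,.09,.13);grab("top")
go(658.2,187.3,50,95.35)
E
```

```text
top 5 [495.5 -32.8] [6.7 4.1] 64.6
scene 230 [473.6 -19.7] [54.  53.6] 16.0
top 259 [ 492.3 -221.8] [60.2 58.1] 62.0
t=20.75 at [655.  186.2 134.6] [1.7991e+02 1.0000e-02 9.5290e+01] tx,ty,tz [0.0038 0.0166 0.4228] twist -0.0004 rows 3
```

The tin is on the slate: the scene camera has it at (473.6,-19.7), against the slate at (472.5,-19.4). Now the flask.

Request:
carry_out:
  series:
    - {"gripper":1,"tx":0.004,"ty":0.016,"tz":0.1,"twist":0}
    - {"gripper":1,"tx":0.004,"ty":0.016,"tz":0.25,"twist":0}
    - {"gripper":1,"tx":0.004,"ty":0.016,"tz":0.36,"twist":0}
    - {"gripper":1,"tx":0.004,"ty":0.016,"tz":0.415,"twist":0}
    - {"gripper":1,"tx":0.004,"ty":0.016,"tz":0.415,"twist":0}
    - {"gripper":1,"tx":0.004,"ty":0.016,"tz":0.415,"twist":0}
    - {"gripper":1,"tx":0.004,"ty":0.016,"tz":0.415,"twist":0}

```text
time: 21.33
ee_pos: [0.6588, 0.1885, 0.0523]
tcp_rot: [179.8, -0.0, 95.3]
contact_force: [0.1, 0.5, -0.1]
opening: 0.0884
finger_force: 0.0
```

```bash
python3 - <<'E'
from h import *
print(manip.observe()["contact_force"]);go(658.2,187.3,51,95.35)
E
```

```text
[ 0.09658632  0.53269401 -0.13902609]
t=21.33 at [658.8 188.5  52.3] [ 1.7984e+02 -5.0000e-02  9.5330e+01] tx,ty,tz [-0.0057 -0.0035  0.0065] twist -0.0001 rows 1
```

Request:
carry_out:
  series:
    - {"gripper":1,"tx":-0.004,"ty":-0.001,"tz":0.003,"twist":0}
    - {"gripper":0.5,"tx":-0.004,"ty":-0.001,"tz":0.003,"twist":0}
    - {"gripper":0.3,"tx":-0.004,"ty":-0.001,"tz":0.003,"twist":0}
    - {"gripper":0.3,"tx":-0.004,"ty":-0.001,"tz":0.003,"twist":0}
    - {"gripper":0.3,"tx":-0.004,"ty":-0.001,"tz":0.003,"twist":0}
    - {"gripper":0.3,"tx":-0.004,"ty":-0.001,"tz":0.003,"twist":0}
    - {"gripper":0.3,"tx":-0.004,"ty":-0.001,"tz":0.003,"twist":0}

```text
time: 21.92
ee_pos: [0.6574, 0.1873, 0.0497]
tcp_rot: [-180.0, 0.0, 95.4]
contact_force: [-4.0, -0.9, 1.7]
opening: 0.0505
finger_force: 1.1
```

Request:
carry_out:
  series:
    - {"gripper":0.3,"tx":0,"ty":0,"tz":-0.1,"twist":0}
    - {"gripper":0.3,"tx":0,"ty":0,"tz":-0.25,"twist":0}
    - {"gripper":0.3,"tx":0,"ty":0,"tz":-0.4,"twist":0}
    - {"gripper":0.3,"tx":0,"ty":0,"tz":-0.55,"twist":0}
    - {"gripper":0.3,"tx":0,"ty":0,"tz":-0.7,"twist":0}
    - {"gripper":0.3,"tx":0,"ty":0,"tz":-0.7,"twist":0}
    - {"gripper":0.3,"tx":0,"ty":0,"tz":-0.7,"twist":0}
    - {"gripper":0.3,"tx":0,"ty":0,"tz":-0.7,"twist":0}
    - {"gripper":0.3,"tx":0,"ty":0,"tz":-0.7,"twist":0}

```text
time: 22.67
ee_pos: [0.6562, 0.1866, 0.1875]
tcp_rot: [-179.8, 0.1, 95.4]
contact_force: [0.0, 0.6, -2.7]
opening: 0.0494
finger_force: 30.0
```

```bash
python3 - <<'E'
from h import *
go(482.4,-120.3,190,95.35)
E
```

```text
t=22.67 at [656.2 186.6 187.5] [-1.798e+02  6.000e-02  9.536e+01] tx,ty,tz [-1.4468 -1.0088 -0.0124] twist 0.0001 rows 9
```

Request:
carry_out:
  series:
    - {"gripper":0.3,"tx":-0.16,"ty":-0.1,"tz":0,"twist":0}
    - {"gripper":0.3,"tx":-0.32,"ty":-0.22,"tz":0,"twist":0}
    - {"gripper":0.3,"tx":-0.48,"ty":-0.33,"tz":0,"twist":0}
    - {"gripper":0.3,"tx":-0.64,"ty":-0.44,"tz":0,"twist":0}
    - {"gripper":0.3,"tx":-0.8,"ty":-0.55,"tz":0,"twist":0}

```text
time: 23.08
ee_pos: [0.5607, 0.0161, 0.1881]
tcp_rot: [-179.8, -0.0, 95.4]
contact_force: [0.4, -0.6, -2.6]
opening: 0.0492
finger_force: 30.0
```

Request:
carry_out:
  series:
    - {"gripper":0.3,"tx":-0.16,"ty":-0.11,"tz":0,"twist":0}
    - {"gripper":0.3,"tx":-0.32,"ty":-0.22,"tz":0,"twist":0}
    - {"gripper":0.3,"tx":-0.48,"ty":-0.33,"tz":0,"twist":0}
    - {"gripper":0.3,"tx":-0.6,"ty":-0.42,"tz":0,"twist":0}
    - {"gripper":0.3,"tx":-0.647,"ty":-0.459,"tz":0,"twist":0}
    - {"gripper":0.3,"tx":-0.647,"ty":-0.459,"tz":0,"twist":0}
    - {"gripper":0.3,"tx":-0.647,"ty":-0.459,"tz":0.2,"twist":0}
    - {"gripper":0.3,"tx":-0.647,"ty":-0.459,"tz":0.4,"twist":0}
    - {"gripper":0.3,"tx":-0.647,"ty":-0.459,"tz":0.5,"twist":0}
    - {"gripper":0.3,"tx":-0.647,"ty":-0.459,"tz":0.5,"twist":0}

```text
time: 23.92
ee_pos: [0.4808, -0.1172, 0.0854]
tcp_rot: [-179.6, -0.2, 95.5]
contact_force: [-1.0, 0.7, -2.4]
opening: 0.0492
finger_force: 30.0
```

```bash
python3 - <<'E'
from h import *
for i in range(4): grab("top")
go(482.4,-120.3,56,95.35)
E
```

```text
t=24.12 at [ 485.1 -118.9   91.1] [1.7985e+02 1.0000e-02 9.5410e+01] tx,ty,tz [-0.0055 -0.0141  0.1753] twist 0.0003 rows 1
```

Request:
carry_out:
  series:
    - {"gripper":0.3,"tx":-0.006,"ty":-0.014,"tz":0.08,"twist":0}
    - {"gripper":0.3,"tx":-0.006,"ty":-0.014,"tz":0.12,"twist":0}
    - {"gripper":0.3,"tx":-0.006,"ty":-0.014,"tz":0.15,"twist":0}
    - {"gripper":0.3,"tx":-0.006,"ty":-0.014,"tz":0.165,"twist":0}
    - {"gripper":0.3,"tx":-0.006,"ty":-0.014,"tz":0.172,"twist":0}
    - {"gripper":0.3,"tx":-0.006,"ty":-0.014,"tz":0.172,"twist":0}
    - {"gripper":0.3,"tx":-0.006,"ty":-0.014,"tz":0.172,"twist":0}
    - {"gripper":0.3,"tx":-0.006,"ty":-0.014,"tz":0.172,"twist":0}

```text
time: 24.78
ee_pos: [0.4812, -0.1212, 0.0556]
tcp_rot: [180.0, 0.0, 95.3]
contact_force: [-1.1, 0.1, -2.2]
opening: 0.049
finger_force: 30.0
```

```bash
python3 - <<'E'
from h import *
grab("top");grab("top")
print(manip.observe()["contact_force"]);go(482.4,-120.3,56,95.35)
E
```

```text
[ 0.46131694 -0.59722561 -0.10473071]
t=24.88 at [ 481.2 -121.2   55.6] [1.7996e+02 1.0000e-02 9.5350e+01] tx,ty,tz [ 0.0037  0.0063 -0.0018] twist -0.0 rows 1
```

Just touching (≈0 N net). Make the small correction, then release.

Request:
carry_out:
  series:
    - {"gripper":0.3,"tx":0.004,"ty":0.006,"tz":0,"twist":0}
    - {"gripper":0.3,"tx":0.004,"ty":0.006,"tz":0.002,"twist":0}
    - {"gripper":1,"tx":0.004,"ty":0.006,"tz":0.002,"twist":0}
    - {"gripper":1,"tx":0.004,"ty":0.006,"tz":0.002,"twist":0}
    - {"gripper":1,"tx":0.004,"ty":0.006,"tz":0.002,"twist":0}
    - {"gripper":1,"tx":0.004,"ty":0.006,"tz":0.002,"twist":0}
    - {"gripper":1,"tx":0.004,"ty":0.006,"tz":-0.2,"twist":0}
    - {"gripper":1,"tx":0.004,"ty":0.006,"tz":-0.4,"twist":0}
    - {"gripper":1,"tx":0.004,"ty":0.006,"tz":-0.6,"twist":0}
    - {"gripper":1,"tx":0.004,"ty":0.006,"tz":-0.7,"twist":0}

```text
time: 25.72
ee_pos: [0.4837, -0.1201, 0.1993]
tcp_rot: [179.7, 0.1, 95.4]
contact_force: [1.1, -0.2, -0.6]
opening: 0.0881
finger_force: 0.0
```

```bash
python3 - <<'E'
from h import *
go(551,298.9,150,70.8)
E
```

```text
t=25.72 at [ 483.7 -120.1  199.3] [1.7973e+02 7.0000e-02 9.5370e+01] tx,ty,tz [2.054  0.5312 0.2466] twist 0.1365 rows 11
```

Request:
carry_out:
  series:
    - {"gripper":1,"tx":1,"ty":0.27,"tz":0,"twist":0}
    - {"gripper":1,"tx":1,"ty":0.27,"tz":0,"twist":0}
    - {"gripper":1,"tx":1,"ty":0.27,"tz":0,"twist":0}
    - {"gripper":1,"tx":1,"ty":0.27,"tz":0,"twist":0}
    - {"gripper":1,"tx":1,"ty":0.27,"tz":0,"twist":0}

```text
time: 26.13
ee_pos: [0.5171, 0.086, 0.1955]
tcp_rot: [180.0, -0.0, 95.3]
contact_force: [-0.1, -0.3, 0.4]
opening: 0.0884
finger_force: 0.0
```

```bash
python3 - <<'E'
from h import *
for i in range(2):
    d=top("top",211,169,22,.066,.076)
    d=top("scene",392,292,24,.064,.075)
d=grab("top");cv2.imwrite("pics/mid.png",cv2.resize(d["pixels"][60:260,140:440],None,fx=2.6,fy=2.6))
go(551,298.9,145,70.8)
E
```

```text
top 265 [550.5 297.8] [81.3 35.3] 70.0
scene 402 [549.9 299.7] [79.6 37.6] 72.2
top 269 [550.2 297.8] [81.4 35.6] 71.3
scene 408 [549.  300.6] [81.2 39.7] 72.2
t=26.38 at [516.8  83.5 195. ] [-1.7996e+02  3.0000e-02  9.5370e+01] tx,ty,tz [1.0565 0.2708 0.25  ] twist 0.1365 rows 6
```

View pics/mid.png

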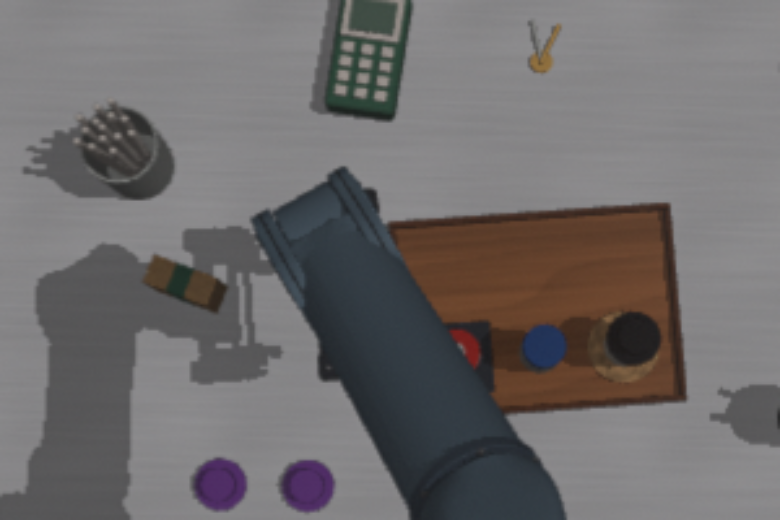

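The flask (crop 544,347), lidded cup and tin all stand on the tray. The box sits at about (550,299) with its long axis at 71.2°.

Request:
carry_out:
  series:
    - {"gripper":1,"tx":1,"ty":0.268,"tz":0.2,"twist":0.134}
    - {"gripper":1,"tx":1,"ty":0.268,"tz":0.2,"twist":0.134}
    - {"gripper":1,"tx":1,"ty":0.268,"tz":0.2,"twist":0.134}
    - {"gripper":1,"tx":1,"ty":0.268,"tz":0.2,"twist":0.134}
    - {"gripper":1,"tx":1,"ty":0.268,"tz":0.2,"twist":0.134}
    - {"gripper":1,"tx":1,"ty":0.268,"tz":0.2,"twist":0.134}
    - {"gripper":1,"tx":1,"ty":0.268,"tz":0.2,"twist":0.134}
    - {"gripper":1,"tx":1,"ty":0.268,"tz":0.2,"twist":0.134}
    - {"gripper":1,"tx":1,"ty":0.268,"tz":0.2,"twist":0.134}

```text
time: 27.13
ee_pos: [0.5526, 0.2846, 0.1552]
tcp_rot: [180.0, 0.1, 71.0]
contact_force: [-0.1, -0.1, 1.1]
opening: 0.0879
finger_force: 0.0
```

```bash
python3 - <<'E'
from h import *
grab("top");go(550,299,48,71.2)
E
```

```text
t=27.18 at [552.7 284.7 155.4] [1.7995e+02 9.0000e-02 7.1010e+01] tx,ty,tz [ 0.063 -0.036  0.537] twist -0.001 rows 3
```

Request:
carry_out:
  series:
    - {"gripper":1,"tx":0.06,"ty":-0.036,"tz":0.05,"twist":0}
    - {"gripper":1,"tx":0.06,"ty":-0.036,"tz":0.2,"twist":0}
    - {"gripper":1,"tx":0.06,"ty":-0.036,"tz":0.35,"twist":0}
    - {"gripper":1,"tx":0.06,"ty":-0.036,"tz":0.47,"twist":0}
    - {"gripper":1,"tx":0.06,"ty":-0.036,"tz":0.535,"twist":0}
    - {"gripper":1,"tx":0.06,"ty":-0.036,"tz":0.535,"twist":0}
    - {"gripper":1,"tx":0.06,"ty":-0.036,"tz":0.535,"twist":0}
    - {"gripper":1,"tx":0.06,"ty":-0.036,"tz":0.535,"twist":0}

```text
time: 27.85
ee_pos: [0.55, 0.3018, 0.05]
tcp_rot: [179.9, -0.1, 71.2]
contact_force: [0.5, 0.3, -0.4]
opening: 0.0883
finger_force: 0.0
```

```bash
python3 - <<'E'
from h import *
grab("top");print(manip.observe()["contact_force"]);go(550,299,48,71.2)
E
```

```text
[ 0.3790875  -0.78716315  0.07738823]
t=27.90 at [550.1 302.1  50.2] [ 1.7989e+02 -1.3000e-01  7.1190e+01] tx,ty,tz [-0.0149  0.0047  0.011 ] twist -0.0 rows 1
```

Request:
carry_out:
  series:
    - {"gripper":1,"tx":-0.012,"ty":0.004,"tz":0.006,"twist":0}
    - {"gripper":1,"tx":-0.012,"ty":0.004,"tz":0.006,"twist":0}
    - {"gripper":0.5,"tx":-0.012,"ty":0.004,"tz":0.006,"twist":0}
    - {"gripper":0.2,"tx":-0.012,"ty":0.004,"tz":0.006,"twist":0}
    - {"gripper":0.2,"tx":-0.012,"ty":0.004,"tz":0.006,"twist":0}
    - {"gripper":0.2,"tx":-0.012,"ty":0.004,"tz":0.006,"twist":0}
    - {"gripper":0.2,"tx":-0.012,"ty":0.004,"tz":0.006,"twist":0}
    - {"gripper":0.2,"tx":-0.012,"ty":0.004,"tz":0.006,"twist":0}
    - {"gripper":0.2,"tx":-0.012,"ty":0.004,"tz":0.006,"twist":0}

```text
time: 28.65
ee_pos: [0.5487, 0.2993, 0.047]
tcp_rot: [-180.0, 0.0, 71.2]
contact_force: [0.8, -0.9, 0.0]
opening: 0.0437
finger_force: 0.0
```

Request:
carry_out:
  series:
    - {"gripper":0.2,"tx":0,"ty":0,"tz":-0.1,"twist":0}
    - {"gripper":0.2,"tx":0,"ty":0,"tz":-0.25,"twist":0}
    - {"gripper":0.2,"tx":0,"ty":0,"tz":-0.4,"twist":0}
    - {"gripper":0.2,"tx":0,"ty":0,"tz":-0.55,"twist":0}
    - {"gripper":0.2,"tx":0,"ty":0,"tz":-0.65,"twist":0}
    - {"gripper":0.2,"tx":0,"ty":0,"tz":-0.65,"twist":0}
    - {"gripper":0.2,"tx":0,"ty":0,"tz":-0.65,"twist":0}
    - {"gripper":0.2,"tx":0,"ty":0,"tz":-0.65,"twist":0}

```text
time: 29.32
ee_pos: [0.5481, 0.2985, 0.1757]
tcp_rot: [-179.9, 0.1, 71.2]
contact_force: [-0.2, -0.2, -1.6]
opening: 0.0349
finger_force: 29.7
```

```bash
python3 - <<'E'
from h import *
go(582,-110.5,180,95.35)
E
```

```text
t=29.32 at [548.1 298.5 175.7] [-1.7993e+02  1.1000e-01  7.1230e+01] tx,ty,tz [-1.8817  0.8186 -0.0213] twist -0.134 rows 10
```

The fingers may have closed during the lift, so I'll measure how the box hangs before placing it.

```bash
python3 - <<'E'
from h import *
d=grab("scene");W=world(d);s=manip.observe();p=s["ee_pos"];print(p,s["contact_force"])
cv2.imwrite("pics/box.png",cv2.resize(d["pixels"][170:320,320:480],None,fx=4,fy=4))
hsv=cv2.cvtColor(d["pixels"],cv2.COLOR_BGR2HSV)
m=(np.linalg.norm(W[...,:2]-p[:2],axis=-1)<.06)&(hsv[...,1]>75)&(W[...,2]>.05)
print(m.sum(),np.percentile(W[m][:,2],[0,1,5,50,95,100]))
E
```

```text
[0.54790293 0.29843802 0.17530952] [-0.70369893  0.43311119 -0.86696125]
308 [0.11219415 0.11571342 0.1216693  0.17554465 0.24255336 0.31359216]
```

View pics/box.png

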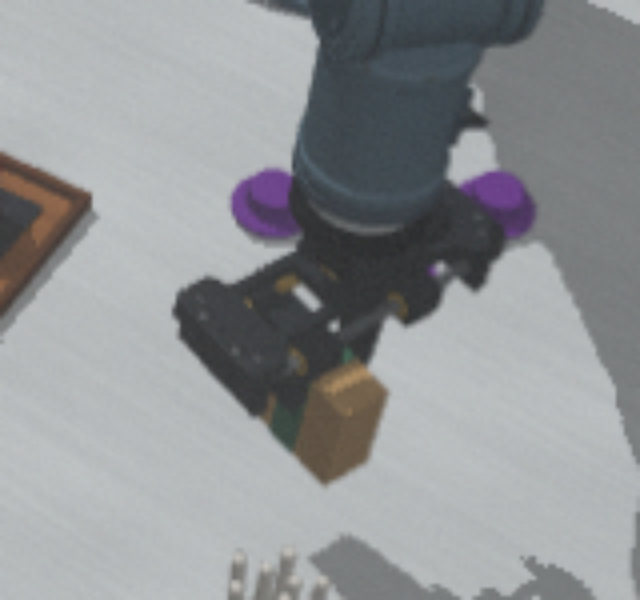

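```bash
python3 - <<'E'
from h import *
d=grab("scene");W=world(d)
for u,v in((404,264),(405,266),(407,266),(409,266),(411,267),(405,270),(402,275),(402,280),(401,285),(401,288),(412,280)): print(u,v,(W[v,u]*1000).round(1))
for v in range(262,292,3): print(v,(W[v,394:418:3,2]*1000).round())
E
```

```text
404 264 [552.  315.5 175.1]
405 266 [556.9 320.7 176.7]
407 266 [554.5 324.5 177.4]
409 266 [552.  328.3 177.9]
411 267 [551.6 333.4 177.9]
405 270 [566.7 326.4 176.6]
402 275 [574.6 325.2 164.7]
402 280 [576.  328.7 149.5]
401 285 [574.8 329.  128.2]
401 288 [577.5 331.8 121.4]
412 280 [548.6 343.2 131.7]
262 [234. 237. 236. 224. 178. 174.  -5.  -2.]
265 [185. 228. 180. 178. 176. 177. 177.  -0.]
268 [176. 167. 177. 177. 178. 179. 177. 178.]
271 [161. 161. 169. 178. 177. 178. 175. 165.]
274 [142. 152. 160. 167. 181. 170. 164. 154.]
277 [134. 141. 153. 161. 163. 156. 146.   0.]
280 [122. 129. 142. 151. 152. 142. 132.   4.]
283 [113. 124. 131. 142. 133. 123. 117.   1.]
286 [ -3. 112. 119. 124. 121. 115.  -3.   0.]
289 [ -1.   3. 112. 110.   2.  -2.   0.   3.]
```

The box top is only 2 mm above the TCP, so it slipped about 20 mm but hangs level and firm at 30 N. It should therefore be set down at TCP z ≈ 74. Carrying on.

Request:
carry_out:
  series:
    - {"gripper":0.2,"tx":-0.15,"ty":0.06,"tz":0,"twist":-0.02}
    - {"gripper":0.2,"tx":-0.3,"ty":0.13,"tz":0,"twist":-0.04}
    - {"gripper":0.2,"tx":-0.45,"ty":0.2,"tz":0,"twist":-0.06}
    - {"gripper":0.2,"tx":-0.6,"ty":0.26,"tz":0,"twist":-0.08}
    - {"gripper":0.2,"tx":-0.75,"ty":0.33,"tz":0,"twist":-0.1}
    - {"gripper":0.2,"tx":-0.9,"ty":0.39,"tz":0,"twist":-0.12}
    - {"gripper":0.2,"tx":-1,"ty":0.435,"tz":0,"twist":-0.134}
    - {"gripper":0.2,"tx":-1,"ty":0.435,"tz":0,"twist":-0.134}
    - {"gripper":0.2,"tx":-1,"ty":0.435,"tz":0,"twist":-0.134}

```text
time: 30.17
ee_pos: [0.5664, 0.0801, 0.1758]
tcp_rot: [-179.9, 0.0, 95.1]
contact_force: [0.4, 0.8, -0.9]
opening: 0.035
finger_force: 29.7
```

```bash
python3 - <<'E'
from h import *
go(582,-110.5,120,95.35)
E
```

```text
t=30.17 at [566.4  80.1 175.8] [-1.7987e+02  1.0000e-02  9.5150e+01] tx,ty,tz [-0.9562 -0.0077  0.2792] twist -0.0011 rows 5
```

Request:
carry_out:
  series:
    - {"gripper":0.2,"tx":-0.18,"ty":0,"tz":0,"twist":0}
    - {"gripper":0.2,"tx":-0.36,"ty":0,"tz":0,"twist":0}
    - {"gripper":0.2,"tx":-0.54,"ty":0,"tz":0,"twist":0}
    - {"gripper":0.2,"tx":-0.72,"ty":0,"tz":0,"twist":0}
    - {"gripper":0.2,"tx":-0.88,"ty":-0.005,"tz":0,"twist":0}
    - {"gripper":0.2,"tx":-0.956,"ty":-0.008,"tz":0.1,"twist":-0.001}
    - {"gripper":0.2,"tx":-0.956,"ty":-0.008,"tz":0.25,"twist":-0.001}
    - {"gripper":0.2,"tx":-0.956,"ty":-0.008,"tz":0.38,"twist":-0.001}
    - {"gripper":0.2,"tx":-0.956,"ty":-0.008,"tz":0.38,"twist":-0.001}
    - {"gripper":0.2,"tx":-0.956,"ty":-0.008,"tz":0.38,"twist":-0.001}

```text
time: 31.0
ee_pos: [0.5822, -0.1065, 0.0999]
tcp_rot: [-179.8, -0.1, 95.7]
contact_force: [0.6, 0.1, -0.9]
opening: 0.0347
finger_force: 29.7
```

```bash
python3 - <<'E'
from h import *
for i in range(3): grab("top")
d=top("top",347,165,40,.085,.11)
d=grab("scene");cv2.imwrite("pics/boxp.png",cv2.resize(d["pixels"][130:290,190:360],None,fx=4,fy=3.7))
go(582,-110.5,74,95.35)
E
```

```text
top 153 [ 531.1 -102.4] [151.8  40.9] 18.2
t=31.25 at [ 584.3 -108.2  102.8] [1.7985e+02 3.0000e-02 9.5560e+01] tx,ty,tz [-0.0103 -0.0124  0.1438] twist 0.0012 rows 1
```

View pics/boxp.png

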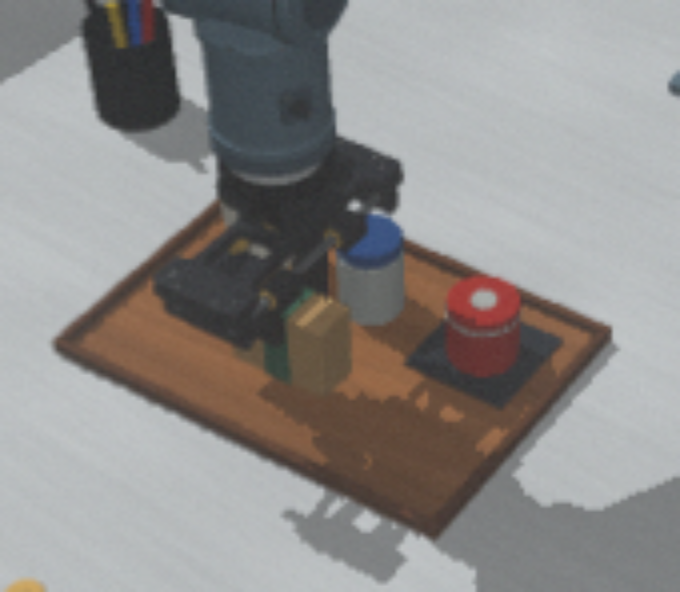

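The box is over the free space behind the flask. The tin sits centred on the slate and the flask is upright. I'll lower in small steps.

Request:
carry_out:
  series:
    - {"gripper":0.2,"tx":-0.01,"ty":-0.012,"tz":0.04,"twist":0.001}
    - {"gripper":0.2,"tx":-0.01,"ty":-0.012,"tz":0.08,"twist":0.001}
    - {"gripper":0.2,"tx":-0.01,"ty":-0.012,"tz":0.11,"twist":0.001}
    - {"gripper":0.2,"tx":-0.01,"ty":-0.012,"tz":0.125,"twist":0.001}
    - {"gripper":0.2,"tx":-0.01,"ty":-0.012,"tz":0.125,"twist":0.001}
    - {"gripper":0.2,"tx":-0.01,"ty":-0.012,"tz":0.125,"twist":0.001}
    - {"gripper":0.2,"tx":-0.01,"ty":-0.012,"tz":0.125,"twist":0.001}

```text
time: 31.83
ee_pos: [0.581, -0.1108, 0.0762]
tcp_rot: [180.0, -0.0, 95.4]
contact_force: [0.8, -0.4, -0.7]
opening: 0.0346
finger_force: 29.7
```

Request:
carry_out:
  series:
    - {"gripper":0.2,"tx":0,"ty":0,"tz":0.008,"twist":0}
    - {"gripper":0.2,"tx":0,"ty":0,"tz":0.012,"twist":0}
    - {"gripper":0.2,"tx":0,"ty":0,"tz":0.012,"twist":0}
    - {"gripper":0.2,"tx":0,"ty":0,"tz":0.012,"twist":0}

```text
time: 32.17
ee_pos: [0.5812, -0.1107, 0.0741]
tcp_rot: [180.0, 0.0, 95.4]
contact_force: [-0.3, 1.5, 2.5]
opening: 0.0346
finger_force: 29.6
```

```bash
python3 - <<'E'
from h import *
print(manip.observe()["contact_force"]);go(582,-110.5,74,95.35)
E
```

```text
[-0.34522756  1.49933572  2.48411409]
t=32.17 at [ 581.2 -110.7   74.1] [179.96   0.    95.35] tx,ty,tz [0.0007 0.0042 0.0005] twist 0.0 rows 1
```

Touchdown at 74.1 as predicted. Release gently and rise.

Request:
carry_out:
  series:
    - {"gripper":0.65,"tx":0,"ty":0,"tz":0,"twist":0}
    - {"gripper":0.65,"tx":0,"ty":0,"tz":0,"twist":0}
    - {"gripper":0.65,"tx":0,"ty":0,"tz":0,"twist":0}
    - {"gripper":0.65,"tx":0,"ty":0,"tz":0,"twist":0}
    - {"gripper":0.65,"tx":0,"ty":0,"tz":0,"twist":0}
    - {"gripper":0.65,"tx":0,"ty":0,"tz":-0.1,"twist":0}
    - {"gripper":0.65,"tx":0,"ty":0,"tz":-0.3,"twist":0}
    - {"gripper":0.65,"tx":0,"ty":0,"tz":-0.5,"twist":0}
    - {"gripper":0.65,"tx":0,"ty":0,"tz":-0.7,"twist":0}
    - {"gripper":0.65,"tx":0,"ty":0,"tz":-0.8,"twist":0}

```text
time: 33.0
ee_pos: [0.5827, -0.1107, 0.2386]
tcp_rot: [179.7, 0.1, 95.4]
contact_force: [1.1, -0.8, -0.1]
opening: 0.0574
finger_force: 0.0
```

Request:
carry_out:
  series:
    - {"gripper":0.65,"tx":1,"ty":0,"tz":0,"twist":0}
    - {"gripper":0.65,"tx":1,"ty":0,"tz":0,"twist":0}
    - {"gripper":0.65,"tx":1,"ty":0,"tz":0,"twist":0}
    - {"gripper":0.65,"tx":1,"ty":0,"tz":0,"twist":0}
    - {"gripper":0.65,"tx":1,"ty":0,"tz":0,"twist":0}

```text
time: 33.42
ee_pos: [0.5614, 0.0917, 0.2341]
tcp_rot: [180.0, -0.1, 95.5]
contact_force: [0.4, 0.3, -0.3]
opening: 0.0574
finger_force: 0.0
```

Request:
carry_out:
  series:
    - {"gripper":0.65,"tx":0.9,"ty":-0.4,"tz":0,"twist":0}
    - {"gripper":0.65,"tx":0.9,"ty":-0.4,"tz":0,"twist":0}
    - {"gripper":0.65,"tx":0.9,"ty":-0.4,"tz":0,"twist":0}
    - {"gripper":0.65,"tx":0.9,"ty":-0.4,"tz":0,"twist":0}
    - {"gripper":0.65,"tx":0.9,"ty":-0.4,"tz":0,"twist":0}
    - {"gripper":0.65,"tx":0.9,"ty":-0.4,"tz":0,"twist":0}
    - {"gripper":0.65,"tx":0.9,"ty":-0.4,"tz":0,"twist":0}

```text
time: 34.0
ee_pos: [0.4647, 0.2617, 0.2339]
tcp_rot: [180.0, -0.0, 95.6]
contact_force: [0.0, -0.2, -0.1]
opening: 0.0573
finger_force: 0.0
```

```bash
python3 - <<'E'
from h import *
d=grab("top");cv2.imwrite("pics/fin.png",cv2.resize(d["pixels"][90:260,140:480],None,fx=2.3,fy=2.3))
for n in("top","scene"):
    d=grab(n);W=world(d)
    for nm,c,lo,hi in(("box",(.582,-.111),.068,.085),("flask",(.482,-.12),.078,.096),("tin",(.473,-.021),.062,.08),("lid",(.492,-.221),.1,.12),("pen",(.412,-.442),.09,.2),("straw",(.695,.367),.1,.2)):
        m=(np.linalg.norm(W[...,:2]-np.array(c),axis=-1)<.055)&(W[...,2]>lo)&(W[...,2]<hi)
        if m.sum()<5: print(n,nm,"none");continue
        r=cv2.minAreaRect((W[m][:,:2]*1000).astype(np.float32));print(n,nm,m.sum(),np.round(r[0],1),np.round(r[1],1),round(r[2],1),"z",np.median(W[m][:,2]).round(4))
E
```

```text
top box 317 [ 583.7 -109.4] [36.4 79.7] 4.4 z 0.0756
top flask 224 [ 481.6 -122.3] [48.1 47.7] 1.2 z 0.0847
top tin 253 [474.  -22.7] [52.9 51.4] 49.2 z 0.069
top lid 146 [ 492.5 -223. ] [37.6 40. ] 28.3 z 0.1088
top pen 166 [ 411.2 -444.5] [70.8 69.4] 31.0 z 0.0996
top straw 444 [698.8 365.6] [90.9 85.6] 16.2 z 0.1451
scene box 308 [ 582.9 -106.3] [39.1 80.4] 6.9 z 0.0743
scene flask 179 [ 483.6 -119.1] [50.6 46.9] 67.1 z 0.0845
scene tin 226 [474.1 -19.1] [53.2 54.4] 72.6 z 0.0684
scene lid 115 [ 492.8 -218.5] [38.7 39.5] 84.1 z 0.1075
scene pen 203 [ 409.6 -442.8] [70.  71.9] 82.6 z 0.1041
scene straw 901 [699.  368.1] [89.3 88.6] 78.0 z 0.1477
```

View pics/fin.png

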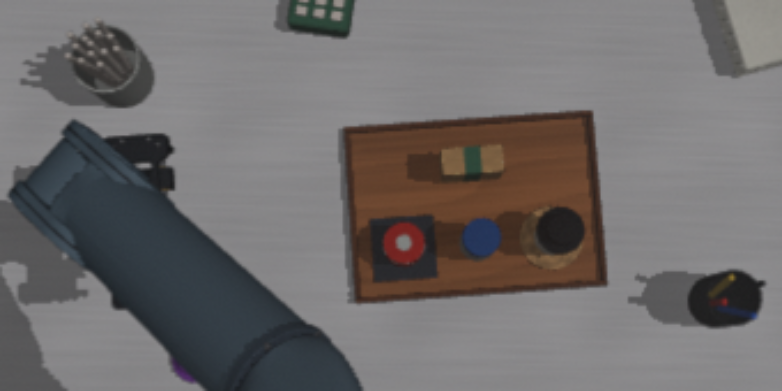

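The final view shows the tin on the slate, the flask midway, the lidded cup on the cork and the box behind the flask, parallel to the line. All are within about 3 mm, and the pen pot and straw holder haven't moved.

```bash
python3 -c "
from station import manip
print(manip.sign_off())"
```

```text
the job is handed in; nothing more can be done
None
```

The coffee set is laid on the tray as asked, each piece within about 3 mm of its target by camera, and the job was handed in about 34 s into the 128 s limit; the box slipped about 20 mm in the grip when lifted but was set down upright and level.

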